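# Take the set blank out of the glue press and close the press again

### The arm

A 6-joint arm with a two-finger parallel gripper is mounted at the origin on a cart in front of the work surface, level with it; the furniture and walls round the work are solid. World frame = base frame: x ahead of the robot, y to its left, z up, the work surface at z = 0. Lengths are in m, angles in degrees, forces in N, time in s.
With the tool pointing down it reaches from about 0.325 to 1 m from the base axis. Payload 5.1 kg.
Tool frame: the origin (TCP) lies midway between the tips of the shut fingers; the grasp point (between the pads) lies 19 mm behind it; y points along the fingers, z is the direction in which the jaws open and shut, and the axes are right-handed (so a half turn about y gives the same grasp; the last joint's range is limited). The gripper opens to 85 mm and grips with 20 to 120 N. Pads are 22 mm wide; open, the fingers measure 114 mm over their backs; the gripper's body (76 mm by 85 mm) begins 54 mm behind the grasp point. The pads swing forward as they close: fully open they stand 13 mm farther back than shut.
Start: joints at [71.643, 7.093, 94.555, -0, 78.352, -4.733], TCP at [0.153, 0.632, 0.231] pointing down, gripper open.
Joint ranges: [-149.61, 149.61], [-58.7, 133.49], [1.44, 155.28], [-77.14, 257.14], [18.33, 153.61], [-166.67, 166.67]. Speed limits (degrees/s): [147.25, 147.25, 180, 180, 180, 180].

### API

Orientations are given as a 3x3 rotation matrix whose columns are the frame's x, y, z axes.
In Python, from station import manip gives the robot as it stands.
- The arm moves only by the tool step_arm, never from a script. Its argument "increments" is a list of rows, each a list of 3 entries, a list of its own where there are three numbers: the opening, from 0 (shut) to 1 (fully open), then the shift along the tool's x, y, z in mm, then the turn about the tool's y in rad. A call has 1 to 8 rows; each row shifts and turns the commanded pose from where the row before left it, along the tool's axes as they then stand; what a row does not reach is not made up. A row lasts 1/12 s, in which the tool goes at most 41.7 mm and 7.16 degrees, less where a joint would pass 70% of its speed; a pose out of reach is approached as far as the arm can. A call with a gripper value outside its range is refused whole. The fingers move at their own pace and stop on an object; the grip force is fixed at half the most. Time passes only in rows, so rows that do not move let the fingers close. It gives the time, the measured TCP pose, the force and the opening at its end, in the units of the state.
- manip.state(): the state, without advancing time (a new reading comes with each control period).
- manip.get_image(name): name is "side" or "top"; returns a dict with "frame" (384x512x3 uint8, red, green, blue), "K" (3x3 intrinsics, pixels), "R" (3x3) and "t" (3): a world point X has camera coordinates R X + t. Camera axes: x right, y down, z forward; pixel columns grow to the right and rows downward; lengths in m; the calibration is good to about 2 mm. A picture is of the moment at which its call begins. There is no depth.
- manip.close_job(): hands the job in, once; it reports no verdict.
Trained networks look in a picture, given as the dict that the camera call returned (one of the last four; its "shot" number tells which), for a name from the list of things; names that differ only in an ending like _2 or _b are one class to them, and where a whole thing is asked for, a point or a joint stands for the part that bears it (a point fixed in the world has none). Each returns a list of dicts, best first, with "conf" (0 to 1); they miss things now and then, are a little off and sometimes report something else, mostly with a low value. They report only what shows in the picture. A call takes as long as a camera call. They do not tell look-alikes from the thing itself.
- manip.find_in(picture, thing): "at" ([x, y, z] in m, in the coordinates of the camera as it stood for that picture, good to about 4 mm: the middle of the surface that is visible of it).
The state is a dict: "time_s": time; "q": joint angles; "dq": joint speeds; "joint_torque": joint torques, N m; "eef_pos": TCP position; "orientation": TCP orientation; "wrist_force": force on the tool from outside, world axes, zero at the start; "moment": the same for the moment, N m; "finger_gap": finger opening in m.
Only numpy, scipy, OpenCV 4.12 (cv2) and the standard library are available. Lean on these libraries where they do the work, as an engineer would, in place of code of your own. Each camera call takes 0.05 s, during which the arm holds its last target. There are 200 camera calls.

### The job

In the glue press the long handle blank has set, while the short one must stay under pressure for longer: lift the two jars and then the caul off onto the scrap board, and lay the long blank centred across both battens of the drying rack, at right angles to them. Then drop the caul flat over its two guide posts again and stand each jar back upright just where it stood. Keep the jars upright all the time, do not shift the short blank, and leave the glue bottle and the tape measure alone.

Things in the scene. Friction and masses are not known exactly. Their poses are not given: they have to be found in the camera images.
- press: Fixed glue press: plywood bed 290 (x) x 180 (y) x 15 mm. Origin: centre of its underside, on the bench. Two domed 12 mm steel posts at x = -120, +120 mm, y = 0, tops 79 mm up. Fixed bearers 14 x 90 x 22 mm on the bed at x = -93, +93. Cleats 8 mm high along the long edges, inner faces at y = -82, +82. The two blanks lie on the bed along y at x about -42 and +42 mm, in either order.
- caul_mid (a point): Caul: light wooden bar 260 (x) x 60 (y) x 24 mm (z), lying along the press on blanks and bearers, underside 37 mm above the bench. Each end is a fork, an open notch 24 mm wide and 26 mm deep, that straddles a post with 6 mm play each side and 8 mm lengthwise. Point: its centre, half-way up; x along its length. Same either way round.
- short_jar_mid (a point): Short glass jar of hardware with a blue lid, used as a weight: 64 mm diameter, 88 mm high, 0.4 kg, standing on one end of the caul, about 62 mm from its middle (which end varies). Point: on its axis, half-way up, 44 mm above its foot; z up.
- tall_jar_mid (a point): Tall glass jar of hardware with a dull green lid, used as a weight: 60 mm diameter, 109 mm high, 0.4 kg, standing on the other end of the caul, about 62 mm from its middle. Point: on its axis, half-way up, 54.5 mm above its foot; z up.
- long_blank_mid (a point): Long handle blank, to be fetched: laminated wooden bar 150 mm long (y), 30 mm wide (x), 22 mm high (z), lying crosswise in the press, its ends sticking out on both sides of the caul. Point: its centre, half-way up.
- short_blank_mid (a point): Short handle blank, to be left in the press: laminated wooden bar 100 mm long (y), 40 mm wide (x), 22 mm high (z). Point: its centre, half-way up.
- scrap_board: Scrap board, fixed: brown wooden panel 270 (x) x 200 (y) x 22 mm, the side area for jars and caul. It lies on one side of the press (left or right varies). Origin: centre of its underside; its top is 22 mm above the bench (a few flat wood chips there are mere litter and no obstacle).
- rack_mid (a point): Drying rack, fixed, on the other side of the press: board 180 (x) x 110 (y) x 18 mm with two battens 16 mm wide, 106 mm long, 16 mm high, running along y at x = -45 and +45 mm. Point: midway between the battens at the height of their tops, 34 mm above the bench; the long blank belongs centred here with its length along x.
- glue: Small glue bottle with a cone nozzle, 52 mm diameter, 131 mm high, standing loose beyond the work, to be left alone. Origin: centre of its foot.
- tape: Tape measure, 61 x 76 x 66 mm, standing loose beyond the work, to be left alone. Origin: centre of its underside.
Mind the look-alikes: they are no part of the job. What is shaped like the part that bears tall_jar_mid but black or orange is not meant.

How it is judged (in metres and radians):
On the way, in this order (a step that is already met when the one before it is completed fails the run):
1. both jars, upright, and the caul, flat, lie released on the scrap board (x of short_jar_mid in the frame of scrap_board between -0.125 and 0.125 m and y of short_jar_mid in the frame of scrap_board between -0.09 and 0.09 m and z of short_jar_mid in the frame of scrap_board between 0.06 and 0.072 m and angle between each of short_jar_mid, tall_jar_mid, caul_mid's own z axis and vertical below 0.1 rad and x of tall_jar_mid in the frame of scrap_board between -0.125 and 0.125 m and y of tall_jar_mid in the frame of scrap_board between -0.09 and 0.09 m and z of tall_jar_mid in the frame of scrap_board between 0.0705 and 0.0825 m and x of caul_mid in the frame of scrap_board between -0.125 and 0.125 m and y of caul_mid in the frame of scrap_board between -0.09 and 0.09 m and z of caul_mid in the frame of scrap_board between 0.028 and 0.04 m and linear speed of each of short_jar, tall_jar, caul below 0.02 m/s and contact force between the fingers and short_jar below 0.1 N and contact force between the fingers and tall_jar below 0.1 N and contact force between the fingers and caul below 0.1 N), for 0.2 s.
2. the long blank lies released across both battens of the drying rack (horizontal distance between long_blank_mid and rack_mid below 0.02 m and z of long_blank_mid in the frame of rack_mid between 0.006 and 0.016 m and angle between the y axis of long_blank_mid and the x axis of rack_mid, either way round below 0.2 rad and angle between long_blank_mid's own z axis and vertical below 0.06 rad and linear speed of long_blank below 0.02 m/s and contact force between the fingers and long_blank below 0.1 N), for 0.2 s.
At the end, for the whole second after the job is handed in: Long blank flat across both battens of the drying rack, within 20 mm of its middle and 0.2 rad of square; caul flat over both posts within 12 mm, each jar upright within 15 mm and the short blank within 10 mm of where they began; all released and at rest (all of step 2 and distance of caul_mid from where it was at the start of the episode below 0.012 m and angle between caul_mid's own z axis and vertical below 0.04 rad and angle between the x axis of caul_mid and the x axis of press, either way round below 0.12 rad and distance of each of short_jar_mid, tall_jar_mid from where it was at the start of the episode below 0.015 m and angle between each of short_jar_mid, tall_jar_mid's own z axis and vertical below 0.06 rad and distance of short_blank_mid from where it was at the start of the episode below 0.01 m and linear speed of each of caul, short_jar, tall_jar, short_blank below 0.02 m/s and contact force between the fingers and caul below 0.1 N and contact force between the fingers and short_jar below 0.1 N and contact force between the fingers and tall_jar below 0.1 N and contact force between the fingers and short_blank below 0.1 N); the robot touches nothing.
It fails at once if a jar is tipped by more than about 35 degrees (angle between any of short_jar_mid, tall_jar_mid's own z axis and vertical above 0.6 rad).
It fails at once if the short blank is shifted by more than 20 mm (distance of short_blank_mid from where it was at the start of the episode above 0.02 m).
It fails at once if the glue bottle or the tape measure is displaced by more than 20 mm (distance of any of glue, tape from where it was at the start of the episode above 0.02 m).
It also fails if it takes over 144 s, if anything falls off the work surface, if the arm or the gripper's body presses on something with over 40 N, if the wrist force passes 120 N, or if a joint passes its speed limit or range.

## Working session

There is one attempt and no reset: what is moved stays moved. The work goes in short steps, Python scripts to look and compute and a tool call to move; the robot and the scene stay as the last step left them, time stands still between calls to the robot, and variables do not carry over. Pictures are saved under pics/ and viewed, about 12 in all and at most 16, crops included, and the job is handed in when it is done.

Besides the shell and the picture viewer there is one more tool, called as a command line: name --argument value ..., lists and objects as JSON in quotes. step_arm: Moves the arm, as the interface text tells. Its arguments: {"type":"object","properties":{"increments":{"type":"array"}},"required":["increments"]}

```bash
mkdir -p pics; cat > h.py <<'E'
import numpy as np, cv2
from station import manip
def snap(name,fn=None):
    p=manip.get_image(name)
    if fn: cv2.imwrite('pics/'+fn,cv2.cvtColor(p['frame'],cv2.COLOR_RGB2BGR))
    return p
def world(p,c): return np.array(p['R']).T@(np.array(c)-np.array(p['t']))
def pix(p,X):
    c=np.array(p['R'])@np.array(X)+np.array(p['t']); u=np.array(p['K'])@c; return u[:2]/u[2]
def ray(p,u,v,z):
    R=np.array(p['R']);o=-R.T@np.array(p['t']);d=R.T@np.linalg.inv(np.array(p['K']))@np.array([u,v,1.])
    return o+d*(z-o[2])/d[2]
E
python3 - <<'E'
from h import *
np.set_printoptions(precision=4,suppress=True)
for n in ('top','side'):
    p=snap(n,n+'1.png')
    print(n,'cam at',-np.array(p['R']).T@p['t'])
    for t in ['press','caul_mid','short_jar_mid','tall_jar_mid','long_blank_mid','short_blank_mid','scrap_board','rack_mid','glue','tape']:
        try:
            for r in manip.find_in(p,t)[:3]: print(t,round(r['conf'],2),world(p,r['at']),pix(p,world(p,r['at'])).round())
        except Exception as e: print(t,e)
s=manip.state();print(s['time_s'],s['eef_pos'],np.array(s['orientation']),s['finger_gap'])
E
```

```text
top cam at [0.3012 0.1691 1.2047]
press 0.67 [0.5323 0.1028 0.0135] [268. 196.]
press 0.34 [0.4885 0.107  0.1533] [270. 202.]
caul_mid 0.68 [0.5601 0.1018 0.0588] [268. 183.]
short_jar_mid 0.86 [0.4911 0.1053 0.1534] [270. 201.]
tall_jar_mid 0.93 [0.4349 0.5234 0.1072] [114. 239.]
tall_jar_mid 0.83 [0.6543 0.4227 0.1094] [149. 156.]
tall_jar_mid 0.83 [0.3347 0.2508 0.1106] [220. 268.]
long_blank_mid 0.64 [0.593  0.0622 0.038 ] [280. 172.]
long_blank_mid 0.47 [ 0.5374 -0.1935  0.023 ] [369. 184.]
long_blank_mid 0.29 [0.52   0.1375 0.0391] [256. 199.]
short_blank_mid 0.49 [0.5187 0.1371 0.0387] [257. 200.]
scrap_board 0.67 [ 0.5353 -0.1918  0.0229] [369. 185.]
rack_mid 0.98 [0.443  0.3716 0.0176] [177. 235.]
glue 0.78 [0.6759 0.2932 0.0875] [196. 147.]
glue 0.66 [0.445  0.3721 0.0216] [177. 234.]
tape 0.72 [ 0.7438 -0.079   0.0498] [322. 118.]
side cam at [0.3292 1.2833 0.6048]
press 0.74 [0.5286 0.1544 0.0165] [263. 209.]
caul_mid 0.21 [0.5207 0.152  0.0265] [266. 206.]
short_jar_mid 0.79 [0.4903 0.1302 0.1146] [278. 175.]
tall_jar_mid 0.84 [0.6572 0.4528 0.0686] [182. 243.]
tall_jar_mid 0.83 [0.3327 0.2738 0.0689] [333. 220.]
tall_jar_mid 0.77 [0.613  0.1098 0.1188] [237. 167.]
long_blank_mid 0.69 [0.6003 0.145  0.0307] [238. 201.]
short_blank_mid 0.46 [0.5186 0.1516 0.0247] [266. 206.]
scrap_board 0.81 [ 0.4854 -0.1801  0.0201] [293. 166.]
rack_mid 0.57 [0.4215 0.3789 0.0172] [290. 257.]
glue 0.75 [0.677  0.3104 0.075 ] [193. 210.]
glue 0.5 [0.5582 0.1218 0.0543] [255. 191.]
tape 0.71 [ 0.7422 -0.0621  0.0422] [211. 166.]
1.1 [0.1531 0.6317 0.2313] [[ 0.9719  0.      0.2355]
 [-0.2355  0.      0.9719]
 [ 0.     -1.      0.    ]] 0.08542620865620369
```

```bash
python3 - <<'E'
import cv2
a=cv2.imread('pics/top1.png');cv2.imwrite('pics/top1c.png',cv2.resize(a[90:300,80:440],(800,467),interpolation=cv2.INTER_CUBIC))
a=cv2.imread('pics/side1.png');cv2.imwrite('pics/side1c.png',cv2.resize(a[120:300,140:400],(800,554),interpolation=cv2.INTER_CUBIC))
E
```

```text
(no output)
```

View pics/top1c.png

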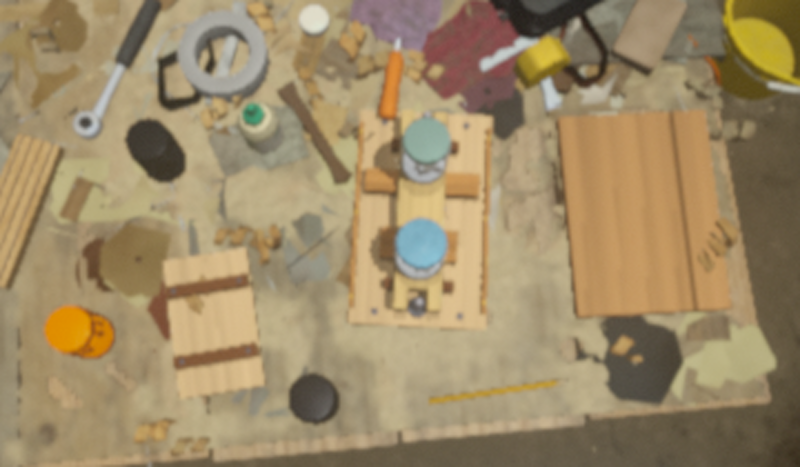

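View pics/side1c.png

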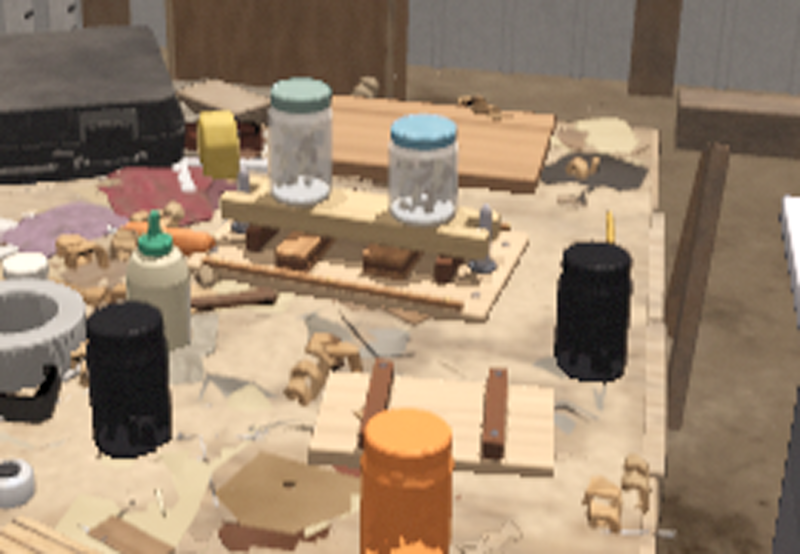

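The top view shows the press near full-frame px (268,185), with its length along world x. The green-lid tall jar is at the far end (272,152) over the long blank. The blue-lid short jar is at the near end (270,199). The scrap board is on the right (369,185) and the rack on the left (177,235). The black and orange jars are look-alikes.

```bash
python3 - <<'E'
from h import *
np.set_printoptions(precision=4,suppress=True)
pt=snap('top');ps=snap('side')
def T(l,z): return [ray(pt,80+u/2.2222,90+v/2.2222,z)[:2] for u,v in l]
def S(l,z): return [ray(ps,140+u/3.077,120+v/3.077,z)[:2] for u,v in l]
def rect(n,c):
    c=np.array(c);a=(c[0]+c[1]-c[2]-c[3])/2;b=(c[0]+c[3]-c[1]-c[2])/2
    print(n,'mid',c.mean(0),'yawL',np.degrees(np.arctan2(a[1],a[0])),'yawW',np.degrees(np.arctan2(b[1],b[0]))-90,'L',np.hypot(*a),'W',np.hypot(*b))
rect('press',T([(360,110),(491,116),(487,328),(349,321)],.017))
rect('scrap',T([(558,113),(706,110),(731,306),(579,316)],.022))
rect('rack',T([(162,262),(244,250),(264,384),(180,397)],.018))
rect('battens',T([(166,289),(248,278),(262,350),(175,362)],.034))
for p,n in((pt,'top'),(ps,'side')):
    hsv=cv2.cvtColor(p['frame'],cv2.COLOR_RGB2HSV)
    for nm,lo,hi,z in(('blue',(95,80,60),(115,255,255),.149),('green',(60,25,60),(95,120,230),.170)):
        m=cv2.inRange(hsv,lo,hi)
        k,l,st,c=cv2.connectedComponentsWithStats(m)
        for i in range(1,k):
            if st[i][4]>60 and abs(c[i][0]-260)<60 and abs(c[i][1]-180)<60: print(n,nm,st[i],c[i],ray(p,*c[i],z)[:2])
rect('long blank ends top', T([(364,172),(478,173),(478,194),(364,193)],.037))
cv2.imwrite('pics/t2.png',cv2.resize(cv2.cvtColor(pt['frame'][130:245,230:310],cv2.COLOR_RGB2BGR),(417,600),interpolation=cv2.INTER_CUBIC))
E
```

```text
press mid [0.5567 0.0946] yawL -7.703951100542555 yawW -8.021789452186411 L 0.2849734780667245 W 0.17694303171155062
scrap mid [ 0.5389 -0.1953] yawL -2.2545427138908978 yawW -2.719929572016582 L 0.26855855892684044 W 0.19725010560224798
rack mid [0.4421 0.3759] yawL 5.107885742671971 yawW 3.4115877479711543 L 0.17495651802867007 W 0.10702481860116288
battens mid [0.4436 0.3725] yawL 6.063005271059602 yawW 2.598066002226787 L 0.09346769209032459 W 0.10739575159323425
top blue [259 190  21  20 306] [268.8725 198.9575] [0.4976 0.1084]
top green [262 143  20  21 312] [271.5128 153.0353] [0.6137 0.0907]
side green [228 146  20  11  87] [238.046  152.2989] [0.6043 0.128 ]
long blank ends top mid [0.5964 0.0925] yawL -5.708084248567352 yawW -5.718839153690325 L 0.028260209748413555 W 0.14861308779755197
```

View pics/t2.png

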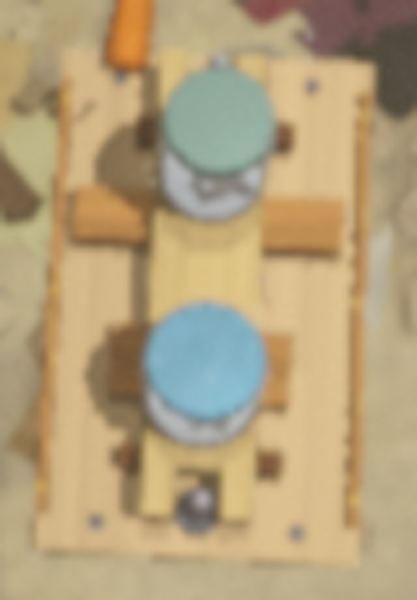

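The closer crop (5.21x) shows the green lid centred at (220,121) and the blue one at (206,361). The caul's near fork is at about (195,520), and the long blank runs from (75,215) to (343,228). I'll turn these into positions and check them by overlaying the models on both views.

```bash
cat > m.py <<'E'
from h import *
np.set_printoptions(precision=4,suppress=True)
def circ(c,r,z): a=np.linspace(0,2*np.pi,40);return np.c_[c[0]+r*np.cos(a),c[1]+r*np.sin(a),0*a+z]
def box(c,L,W,yaw,z):
    y=np.radians(yaw);R=np.array([[np.cos(y),-np.sin(y)],[np.sin(y),np.cos(y)]])
    P=np.array([[1,1],[1,-1],[-1,-1],[-1,1],[1,1]])*[L/2,W/2]@R.T+c;return np.c_[P,np.full(5,z)]
def draw(p,shapes,crop,f,fn):
    x0,y0,x1,y1=crop;im=cv2.resize(cv2.cvtColor(p['frame'][y0:y1,x0:x1],cv2.COLOR_RGB2BGR),None,fx=f,fy=f,interpolation=cv2.INTER_CUBIC)
    for s,col in shapes:
        q=np.array([((pix(p,X)-[x0,y0]+.5)*f) for X in s]);cv2.polylines(im,[np.int32(q*8)],False,col,1,cv2.LINE_AA,3)
    cv2.imwrite('pics/'+fn,im)
E
python3 - <<'E'
from m import *
pt=snap('top');ps=snap('side')
def T(u,v,z): return ray(pt,230+u/5.2125-.4,130+v/5.217-.4,z)[:2]
g=T(220,121,.170);b=T(206,361,.149);print('green',g,'blue',b,'d',np.hypot(*(g-b)),'mid',(g+b)/2)
c1=T(195,520,.061);c0=T(206,270,.061);c2=T(213.5,55,.061);d=c2-c1;print('caul',c1,c0,c2,np.degrees(np.arctan2(d[1],d[0])),np.hypot(*d),(c1+c2)/2)
print('caul width',np.hypot(*(T(150,270,.061)-T(262,270,.061))))
e1=T(75,215,.037);e2=T(343,228,.037);d=e1-e2;print('blank',(e1+e2)/2,np.degrees(np.arctan2(d[1],d[0]))-90,np.hypot(*d))
s1=T(109,366,.037);s2=T(290,372,.037);d=s1-s2;print('short',(s1+s2)/2,np.degrees(np.arctan2(d[1],d[0]))-90,np.hypot(*d))
# press by corners
print('posttop near',T(203,497,.079),'far',T(219,60,.079))
R=(0,0,255);Y=(255,0,255)
yaw=-8.0;cm=np.array([.5567,.0955]);sh=[(circ(g,.030,.170),R),(circ(g,.030,.061),R),(circ(b,.032,.149),R),(circ(b,.032,.061),R),(box(cm,.26,.06,yaw,.061),Y),(box(cm,.29,.18,yaw,.015),R),
 (box((.5389,-.1953),.27,.2,-2.5,.022),R),(box((.4425,.3742),.18,.11,4.5,.018),R),(box((.4425,.3742),.106,.106,4.5,.034),Y),(box((e1+e2)/2,.03,.15,yaw,.037),Y)]
draw(pt,sh,(130,110,430,280),2.66,'t3.png');draw(ps,sh,(200,130,380,290),4,'s3.png')
E
```

```text
green [0.6143 0.0899] blue [0.498  0.1077] d 0.11767185347222453 mid [0.5561 0.0988]
caul [0.4299 0.1168] [0.5643 0.0976] [0.6855 0.0813] -7.911517980629382 0.25804277498796097 [0.5577 0.0991]
caul width 0.060673261979871274
blank [0.5972 0.0917] -8.065801648110948 0.14909187967338025
short [0.5148 0.1052] -7.119807786301195 0.09912957165973992
posttop near [0.4395 0.1123] far [0.6764 0.08  ]
```

View pics/t3.png

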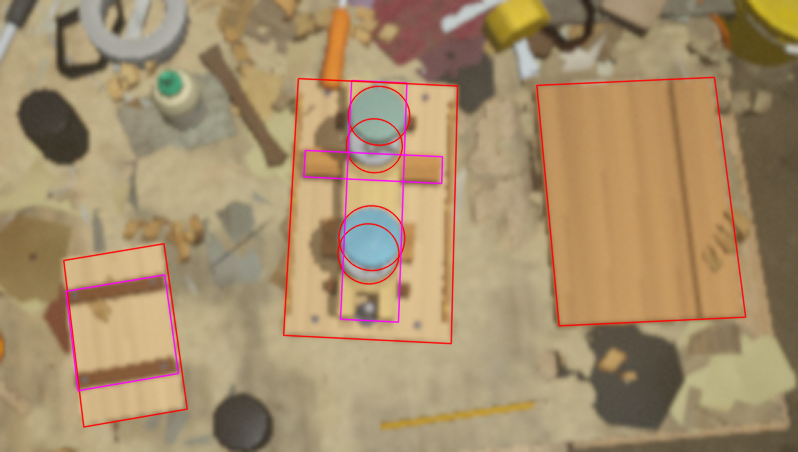

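View pics/s3.png

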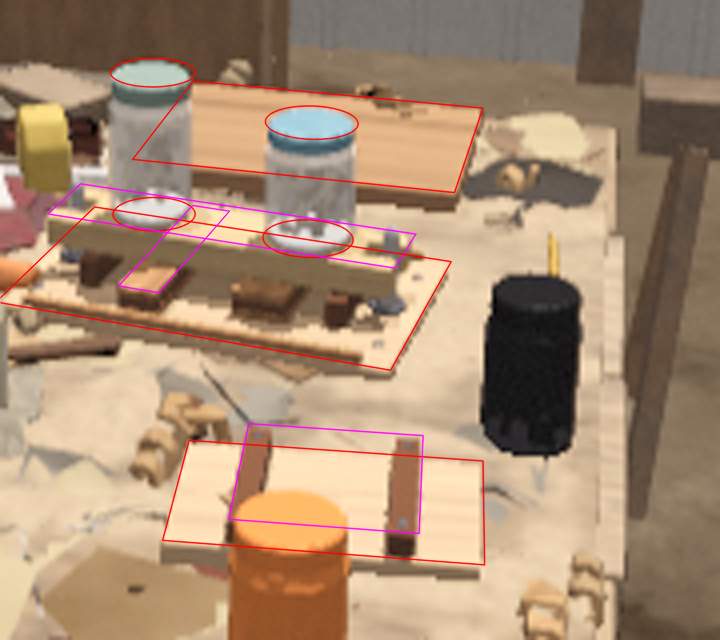

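The overlay matches both views to about 2 mm:

| Item | x (m) | y (m) | Yaw |
|---|---|---|---|
| Tall jar | 0.616 | 0.090 | – |
| Short jar | 0.498 | 0.1075 | – |
| Caul | 0.5575 | 0.099 | -8° |
| Long blank | 0.597 | 0.0917 | -8° |

I'm moving over the tall jar now.

step_arm --increments '[[1, [0, 0, 0], -0.098], [1, [30, 0, -26], 0], [1, [30, 0, -26], 0], [1, [30, 0, -26], 0], [1, [30, 0, -26], 0], [1, [30, 0, -26], 0], [1, [30, 0, -26], 0], [1, [30, 0, -26], 0]]'

```text
time_s: 1.97
eef_pos: [0.3366, 0.4207, 0.2316]
orientation: [[0.99, 0.001, 0.139], [-0.139, 0.0, 0.99], [0.0, -1.0, 0.001]]
wrist_force: [1.4, 0.2, 0.3]
finger_gap: 0.0852
```

step_arm --increments '[[1, [30, 0, -26], 0], [1, [30, 0, -26], 0], [1, [30, 0, -26], 0], [1, [30, 0, -26], 0], [1, [30, 0, -26], 0], [1, [30, 0, -26], 0], [1, [30, 0, -26], 0], [1, [30, 0, -26], 0]]'

```text
time_s: 2.63
eef_pos: [0.5455, 0.181, 0.2316]
orientation: [[0.99, 0.001, 0.14], [-0.14, 0.0, 0.99], [0.001, -1.0, 0.0]]
wrist_force: [1.3, 0.5, 0.9]
finger_gap: 0.0856
```

```bash
cat > go.py <<'E'
import sys,numpy as np
from station import manip
# go.py x y z yaw(of tool x) : total turn, then shift (mm) in the tool frame after the turn
x,y,z,a=map(float,sys.argv[1:5]);s=manip.state();O=np.array(s['orientation']);p=np.array(s['eef_pos'])
c=np.degrees(np.arctan2(O[1,0],O[0,0]));r=np.radians(a)
d=(np.array([x,y,z])-p)*1000
print('t',s['time_s'],'pos',p.round(4),'yaw',c.round(2),'gap',round(s['finger_gap'],4),'F',np.round(s['wrist_force'],1),'tilt',O[2].round(3))
print('turn',round(-((a-c+180)%360-180)*np.pi/180,4),'shift',np.round([d[0]*np.cos(r)+d[1]*np.sin(r),-d[2],-d[0]*np.sin(r)+d[1]*np.cos(r)],1),'norm',np.linalg.norm(d).round(0))
E
python3 go.py .616 .090 .231 -8
```

```text
t 2.6333 pos [0.5455 0.181  0.2316] yaw -8.02 gap 0.0856 F [1.3 0.5 0.9] tilt [ 0.001 -1.     0.   ]
turn -0.0004 shift [ 82.5   0.6 -80.3] norm 115.0
```

step_arm --increments '[[1, [27.5, 0, -26.5], 0], [1, [27.5, 0, -26.5], 0], [1, [27.5, 0, -26.5], 0], [1, [0, 0, 0], 0], [1, [0, 0, 0], 0]]'

```text
time_s: 3.05
eef_pos: [0.6158, 0.0909, 0.231]
orientation: [[0.99, -0.001, 0.143], [-0.143, 0.0, 0.99], [-0.001, -1.0, 0.0]]
wrist_force: [-1.4, 1.2, 0.2]
finger_gap: 0.0852
```

```bash
python3 go.py .616 .090 .106 -8; python3 - <<'E'
from m import *
p=snap('side','s4.png')
R=(0,0,255);draw(p,[(circ((.616,.09),.03,.17),R)],(200,70,300,200),4.5,'s4c.png')
E
```

```text
t 3.05 pos [0.6158 0.0909 0.231 ] yaw -8.2 gap 0.0852 F [-1.4  1.2  0.2] tilt [-0.001 -1.     0.   ]
turn -0.0034 shift [  0.3 125.   -0.9] norm 125.0
```

View pics/s4c.png

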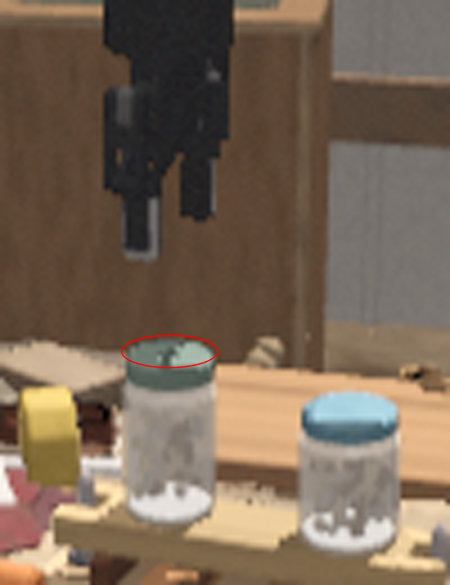

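The open fingers straddle the green lid, whose centre is about (170,352) in the crop, so I can descend.

step_arm --increments '[[1, [0, 25, 0], 0], [1, [0, 25, 0], 0], [1, [0, 20, 0], 0], [1, [0, 20, 0], 0], [1, [0, 15, 0], 0], [1, [0, 12, 0], 0], [1, [0, 8, 0], 0], [1, [0, 0, 0], 0]]'

```text
time_s: 3.77
eef_pos: [0.6134, 0.0934, 0.1044]
orientation: [[0.99, -0.003, 0.138], [-0.138, -0.0, 0.99], [-0.003, -1.0, -0.001]]
wrist_force: [0.3, -0.6, -0.2]
finger_gap: 0.0852
```

step_arm --increments '[[0, [0, 0, 0], 0], [0, [0, 0, 0], 0], [0, [0, 0, 0], 0], [0, [0, 0, 0], 0], [0, [0, 0, 0], 0], [0, [0, 0, 0], 0], [0, [0, 0, 0], 0]]'

```text
time_s: 4.35
eef_pos: [0.6161, 0.0921, 0.1086]
orientation: [[0.99, 0.003, 0.14], [-0.14, -0.001, 0.99], [0.003, -1.0, -0.0]]
wrist_force: [-2.6, -2.3, 6.0]
finger_gap: 0.0567
```

step_arm --increments '[[0, [0, -5, 0], 0], [0, [0, -10, 0], 0], [0, [0, -20, 0], 0], [0, [0, -25, 0], 0], [0, [0, -25, 0], 0], [0, [0, -20, 0], 0], [0, [0, -10, 0], 0], [0, [0, 0, 0], 0]]'

```text
time_s: 5.02
eef_pos: [0.6165, 0.0929, 0.2248]
orientation: [[0.99, 0.006, 0.139], [-0.139, 0.001, 0.99], [0.005, -1.0, 0.002]]
wrist_force: [0.1, 0.4, -3.0]
finger_gap: 0.0566
```

```bash
python3 go.py .611 -.148 .2 -8
```

```text
t 5.0167 pos [0.6165 0.0929 0.2248] yaw -8.0 gap 0.0566 F [ 0.1  0.4 -3. ] tilt [ 0.005 -1.     0.002]
turn -0.0001 shift [  28.1   24.8 -239.3] norm 242.0
```

step_arm --increments '[[0, [2, 0, -15], 0], [0, [4, 0, -30], 0], [0, [4, 0, -36], 0], [0, [4, 0, -36], 0], [0, [4, 0, -36], 0], [0, [4, 0, -36], 0], [0, [4, 0, -30], 0], [0, [2, 0, -19], 0]]'

```text
time_s: 5.68
eef_pos: [0.6077, -0.1504, 0.2183]
orientation: [[0.99, -0.004, 0.142], [-0.142, 0.0, 0.99], [-0.004, -1.0, -0.0]]
wrist_force: [-0.1, 0.7, -4.5]
finger_gap: 0.0567
```

step_arm --increments '[[0, [0, 15, 0], 0], [0, [0, 30, 0], 0], [0, [0, 35, 0], 0], [0, [0, 30, 0], 0], [0, [0, 20, 0], 0], [0, [0, 10, 0], 0], [0, [0, 5, 0], 0], [0, [0, 4, 0], 0]]'

```text
time_s: 6.35
eef_pos: [0.6091, -0.1467, 0.0711]
orientation: [[0.99, -0.001, 0.139], [-0.139, 0.001, 0.99], [-0.002, -1.0, 0.0]]
wrist_force: [0.4, -0.4, -3.5]
finger_gap: 0.0568
```

step_arm --increments '[[0, [0, 2, 0], 0], [0, [0, 1, 0], 0], [0, [0, 0, 0], 0], [0, [0, 0, 0], 0]]'

```text
time_s: 6.68
eef_pos: [0.6105, -0.1473, 0.0708]
orientation: [[0.99, 0.002, 0.139], [-0.139, -0.001, 0.99], [0.002, -1.0, -0.0]]
wrist_force: [-0.6, -0.3, -4.0]
finger_gap: 0.0569
```

step_arm --increments '[[0, [0, 1, 0], 0], [0, [0, 1, 0], 0], [0, [0, 0, 0], 0], [0, [0, 0, 0], 0]]'

```text
time_s: 7.02
eef_pos: [0.6105, -0.1473, 0.0697]
orientation: [[0.99, 0.002, 0.139], [-0.139, -0.001, 0.99], [0.002, -1.0, -0.0]]
wrist_force: [-3.7, 0.7, 5.6]
finger_gap: 0.0565
```

step_arm --increments '[[0, [0, 1, 0], 0], [0, [0, 0, 0], 0], [0, [0, 0, 0], 0]]'

```text
time_s: 7.27
eef_pos: [0.6106, -0.1473, 0.0697]
orientation: [[0.99, 0.002, 0.139], [-0.139, -0.001, 0.99], [0.002, -1.0, -0.0]]
wrist_force: [-6.0, 1.6, 9.8]
finger_gap: 0.0567
```

step_arm --increments '[[1, [0, 0, 0], 0], [1, [0, 0, 0], 0], [1, [0, 0, 0], 0], [1, [0, 0, 0], 0], [1, [0, 0, 0], 0], [1, [0, 0, 0], 0]]'

```text
time_s: 7.77
eef_pos: [0.6095, -0.147, 0.0661]
orientation: [[0.99, -0.0, 0.139], [-0.139, 0.0, 0.99], [-0.0, -1.0, 0.0]]
wrist_force: [1.0, 0.3, 0.1]
finger_gap: 0.085
```

step_arm --increments '[[1, [0, -15, 0], 0], [1, [0, -25, 0], 0], [1, [0, -30, 0], 0], [1, [0, -35, 0], 0], [1, [0, -30, 0], 0], [1, [0, -20, 0], 0], [1, [0, 0, 0], 0]]'

```text
time_s: 8.35
eef_pos: [0.6125, -0.1479, 0.2282]
orientation: [[0.99, 0.01, 0.139], [-0.139, -0.003, 0.99], [0.011, -1.0, -0.002]]
wrist_force: [1.0, -0.2, 0.9]
finger_gap: 0.0853
```

```bash
python3 go.py .498 .1075 .221 -8;python3 - <<'E'
from m import *
p=snap('side','s5.png');R=(0,0,255)
draw(p,[(circ((.611,-.1475),.03,.131),R),(circ((.498,.1075),.032,.149),R)],(200,40,340,200),3.7,'s5c.png')
E
```

```text
t 8.35 pos [ 0.6125 -0.1479  0.2282] yaw -8.0 gap 0.0853 F [ 1.  -0.2  0.9] tilt [ 0.011 -1.    -0.002]
turn -0.0001 shift [-148.9    7.2  237. ] norm 280.0
```

View pics/s5c.png

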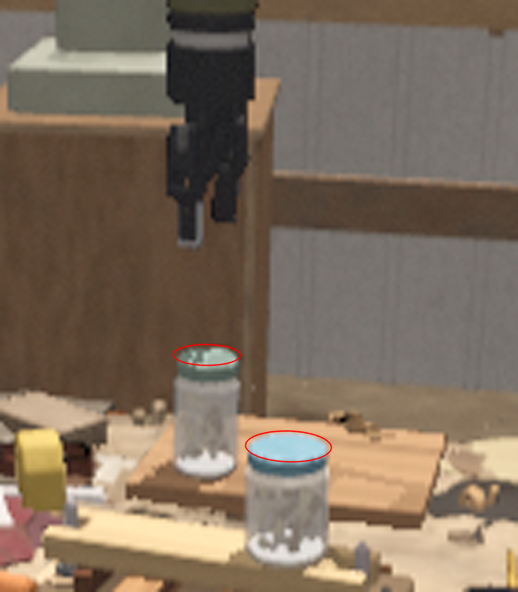

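The tall jar stands upright on the board, with its lid at (208,355) in the crop and the fingers clear. Next is the short jar.

step_arm --increments '[[1, [-10, 0, 16], 0], [1, [-20, 0, 32.5], 0], [1, [-22, 0, 36], 0], [1, [-22, 0, 36], 0], [1, [-22, 0, 36], 0], [1, [-22, 0, 36], 0], [1, [-18, 0, 28], 0], [1, [-10, 0, 16], 0]]'

```text
time_s: 9.07
eef_pos: [0.496, 0.1082, 0.2187]
orientation: [[0.991, -0.004, 0.137], [-0.137, 0.0, 0.991], [-0.004, -1.0, -0.0]]
wrist_force: [0.5, 0.1, -0.2]
finger_gap: 0.0852
```

step_arm --increments '[[1, [0, 0, 0], 0], [1, [0, 0, 0], 0], [1, [0, 0, 0], 0]]'

```text
time_s: 9.32
eef_pos: [0.4985, 0.1051, 0.2199]
orientation: [[0.99, -0.002, 0.139], [-0.139, -0.001, 0.99], [-0.002, -1.0, -0.001]]
wrist_force: [0.4, -0.1, -0.5]
finger_gap: 0.0854
```

```bash
python3 go.py .498 .1075 .085 -8
```

```text
t 9.3167 pos [0.4985 0.1051 0.2199] yaw -8.02 gap 0.0854 F [ 0.4 -0.1 -0.5] tilt [-0.002 -1.    -0.001]
turn -0.0003 shift [ -0.8 134.9   2.3] norm 135.0
```

step_arm --increments '[[1, [0, 20, 1], 0], [1, [0, 30, 0.5], 0], [1, [0, 30, 0], 0], [1, [0, 20, 0], 0], [1, [0, 15, 0], 0], [1, [0, 12, 0], 0], [1, [0, 8, 0], 0], [1, [0, 0, 0], 0]]'

```text
time_s: 9.98
eef_pos: [0.4981, 0.1062, 0.0842]
orientation: [[0.99, -0.004, 0.141], [-0.141, -0.0, 0.99], [-0.004, -1.0, -0.001]]
wrist_force: [0.1, -0.1, 0.1]
finger_gap: 0.0852
```

step_arm --increments '[[0, [0, 0, 0], 0], [0, [0, 0, 0], 0], [0, [0, 0, 0], 0], [0, [0, 0, 0], 0], [0, [0, 0, 0], 0], [0, [0, 0, 0], 0], [0, [0, 0, 0], 0], [0, [0, 0, 0], 0]]'

```text
time_s: 10.65
eef_pos: [0.5003, 0.107, 0.0881]
orientation: [[0.99, 0.003, 0.139], [-0.139, -0.001, 0.99], [0.003, -1.0, -0.0]]
wrist_force: [-0.5, -1.8, 5.9]
finger_gap: 0.0619
```

step_arm --increments '[[0, [0, -5, 0], 0], [0, [0, -10, 0], 0], [0, [0, -20, 0], 0], [0, [0, -25, 0], 0], [0, [0, -25, 0], 0], [0, [0, -20, 0], 0], [0, [0, -10, 0], 0], [0, [0, 0, 0], 0]]'

```text
time_s: 11.32
eef_pos: [0.5002, 0.1075, 0.2041]
orientation: [[0.99, 0.005, 0.139], [-0.139, 0.001, 0.99], [0.004, -1.0, 0.002]]
wrist_force: [-0.3, 0.5, -4.4]
finger_gap: 0.0618
```

```bash
python3 go.py .471 -.142 .046 -8
```

```text
t 11.3167 pos [0.5002 0.1075 0.2041] yaw -8.0 gap 0.0618 F [-0.3  0.5 -4.4] tilt [ 0.004 -1.     0.002]
turn -0.0 shift [   5.8  158.1 -251.1] norm 297.0
```

step_arm --increments '[[0, [0, 0, -15], 0], [0, [1, 0, -31], 0], [0, [1, 0, -38], 0], [0, [1, 0, -38], 0], [0, [1, 0, -38], 0], [0, [1, 0, -38], 0], [0, [1, 0, -33], 0], [0, [0, 0, -20], 0]]'

```text
time_s: 11.98
eef_pos: [0.4682, -0.1447, 0.1989]
orientation: [[0.99, -0.003, 0.142], [-0.142, 0.001, 0.99], [-0.004, -1.0, 0.0]]
wrist_force: [-0.4, -0.3, -3.8]
finger_gap: 0.0616
```

step_arm --increments '[[0, [0, 15, 0], 0], [0, [0, 30, 0], 0], [0, [0, 35, 0], 0], [0, [0, 30, 0], 0], [0, [0, 20, 0], 0], [0, [0, 10, 0], 0], [0, [0, 5, 0], 0], [0, [0, 4, 0], 0]]'

```text
time_s: 12.65
eef_pos: [0.4696, -0.1421, 0.0515]
orientation: [[0.99, -0.001, 0.139], [-0.139, 0.001, 0.99], [-0.001, -1.0, 0.0]]
wrist_force: [-0.2, 0.3, -3.8]
finger_gap: 0.0616
```

step_arm --increments '[[0, [0, 1, 0], 0], [0, [0, 1, 0], 0], [0, [0, 0, 0], 0], [0, [0, 0, 0], 0]]'

```text
time_s: 12.98
eef_pos: [0.4709, -0.1426, 0.0516]
orientation: [[0.99, 0.002, 0.139], [-0.139, -0.001, 0.99], [0.002, -1.0, -0.001]]
wrist_force: [0.1, -0.1, -5.0]
finger_gap: 0.0615
```

step_arm --increments '[[0, [0, 1, 0], 0], [0, [0, 1, 0], 0], [0, [0, 0, 0], 0]]'

```text
time_s: 13.23
eef_pos: [0.4705, -0.1425, 0.0492]
orientation: [[0.99, 0.001, 0.139], [-0.139, -0.001, 0.99], [0.001, -1.0, -0.0]]
wrist_force: [-0.6, 0.1, 0.0]
finger_gap: 0.0616
```

step_arm --increments '[[0, [0, 0.5, 0], 0], [0, [0, 0, 0], 0], [1, [0, 0, 0], 0], [1, [0, 0, 0], 0], [1, [0, 0, 0], 0], [1, [0, 0, 0], 0], [1, [0, 0, 0], 0], [1, [0, 0, 0], 0]]'

```text
time_s: 13.9
eef_pos: [0.47, -0.1423, 0.0478]
orientation: [[0.99, 0.0, 0.139], [-0.139, -0.0, 0.99], [0.0, -1.0, -0.0]]
wrist_force: [0.4, 0.3, -1.0]
finger_gap: 0.0854
```

step_arm --increments '[[1, [0, -15, 0], 0], [1, [0, -25, 0], 0], [1, [0, -30, 0], 0], [1, [0, -35, 0], 0], [1, [0, -30, 0], 0], [1, [0, -15, 0], 0], [1, [0, 0, 0], 0], [1, [0, 0, 0], 0]]'

```text
time_s: 14.57
eef_pos: [0.4704, -0.1425, 0.1985]
orientation: [[0.99, 0.002, 0.139], [-0.139, -0.001, 0.99], [0.002, -1.0, -0.001]]
wrist_force: [0.4, 0.3, -0.5]
finger_gap: 0.0856
```

```bash
python3 go.py .5595 .0985 .15 -8;python3 - <<'E'
from m import *
p=snap('top','t5.png');R=(0,0,255);Y=(255,0,255)
draw(p,[(circ((.611,-.1475),.03,.131),R),(circ((.471,-.1425),.032,.11),R),(box((.5575,.099),.26,.06,-8,.061),Y),(box((.597,.0917),.03,.15,-8,.037),R),(box((.5148,.1052),.04,.1,-8,.037),R)],(225,110,425,270),3.9,'t5c.png')
E
```

```text
t 14.5667 pos [ 0.4704 -0.1425  0.1985] yaw -8.01 gap 0.0856 F [ 0.4  0.3 -0.5] tilt [ 0.002 -1.    -0.001]
turn -0.0002 shift [ 54.7  48.5 251. ] norm 261.0
```

View pics/t5c.png

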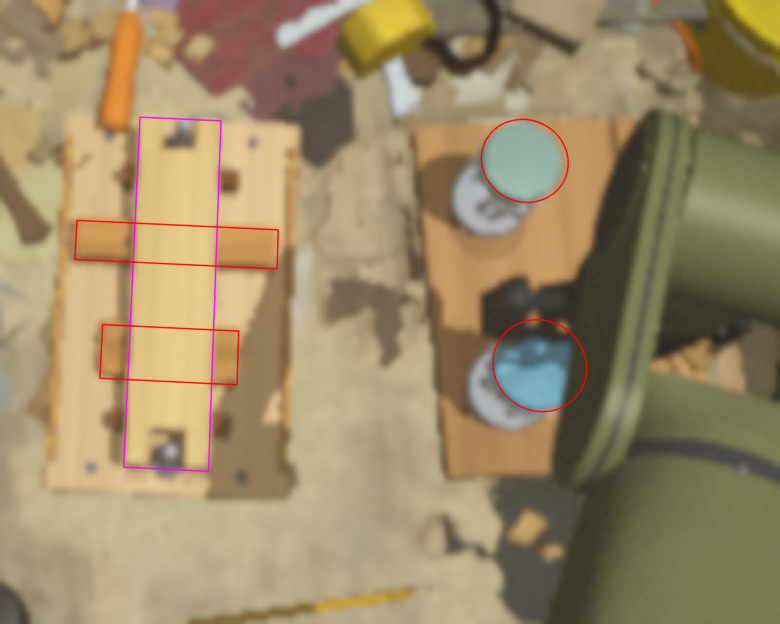

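Both jars match their circles on the board. The caul is clear, and its box matches at (172,295) in the crop. Fetching the caul.

step_arm --increments '[[1, [3, 0, 17], 0], [1, [7, 0, 32], 0], [1, [8, 0, 37], 0], [1, [8, 0, 37], 0], [1, [8, 0, 37], 0], [1, [8, 0, 37], 0], [1, [8, 0, 35], 0], [1, [5, 0, 19], 0]]'

```text
time_s: 15.28
eef_pos: [0.5586, 0.1018, 0.1947]
orientation: [[0.991, -0.005, 0.137], [-0.137, 0.001, 0.991], [-0.005, -1.0, -0.0]]
wrist_force: [-0.2, 0.6, 0.2]
finger_gap: 0.0852
```

step_arm --increments '[[1, [0, 15, 0], 0], [1, [0, 30, 0], 0], [1, [0, 35, 0], 0], [1, [0, 30, 0], 0], [1, [0, 20, 0], 0], [1, [0, 10, 0], 0], [1, [0, 0, 0], 0], [1, [0, 0, 0], 0]]'

```text
time_s: 15.95
eef_pos: [0.5587, 0.0985, 0.0567]
orientation: [[0.99, -0.002, 0.139], [-0.139, -0.0, 0.99], [-0.002, -1.0, -0.001]]
wrist_force: [-0.2, 0.1, 0.5]
finger_gap: 0.0855
```

```bash
python3 go.py .5595 .0985 .036 -8
```

```text
t 15.95 pos [0.5587 0.0985 0.0567] yaw -8.01 gap 0.0855 F [-0.2  0.1  0.5] tilt [-0.002 -1.    -0.001]
turn -0.0002 shift [ 0.8 20.7  0.1] norm 21.0
```

step_arm --increments '[[1, [0.5, 10, 0], 0], [1, [0, 10, 0], 0], [1, [0, 0, 0], 0], [0, [0, 0, 0], 0], [0, [0, 0, 0], 0], [0, [0, 0, 0], 0], [0, [0, 0, 0], 0], [0, [0, 0, 0], 0]]'

```text
time_s: 16.62
eef_pos: [0.5607, 0.0986, 0.0388]
orientation: [[0.99, 0.002, 0.139], [-0.139, -0.0, 0.99], [0.002, -1.0, 0.0]]
wrist_force: [0.3, -0.1, 3.3]
finger_gap: 0.0588
```

step_arm --increments '[[0, [0, 0, 0], 0], [0, [0, 0, 0], 0], [0, [0, 0, 0], 0]]'

```text
time_s: 16.87
eef_pos: [0.5607, 0.0986, 0.0388]
orientation: [[0.99, 0.002, 0.139], [-0.139, 0.0, 0.99], [0.002, -1.0, 0.0]]
wrist_force: [-0.8, -0.8, 6.0]
finger_gap: 0.0586
```

step_arm --increments '[[0, [0, -5, 0], 0], [0, [0, -10, 0], 0], [0, [0, -20, 0], 0], [0, [0, -30, 0], 0], [0, [0, -35, 0], 0], [0, [0, -35, 0], 0], [0, [0, -30, 0], 0], [0, [0, -20, 0], 0]]'

```text
time_s: 17.53
eef_pos: [0.5603, 0.0987, 0.2264]
orientation: [[0.99, 0.003, 0.139], [-0.139, 0.0, 0.99], [0.003, -1.0, 0.001]]
wrist_force: [1.4, 0.2, -2.9]
finger_gap: 0.0586
```

step_arm --increments '[[0, [0, -10, 0], 0], [0, [0, 0, 0], 0]]'

```text
time_s: 17.7
eef_pos: [0.5608, 0.0987, 0.2356]
orientation: [[0.99, 0.004, 0.139], [-0.139, 0.0, 0.99], [0.004, -1.0, 0.001]]
wrist_force: [-0.0, -0.3, -2.9]
finger_gap: 0.0587
```

```bash
python3 go.py .5366 -.250 .2 -2.5
```

```text
t 17.7 pos [0.5608 0.0987 0.2356] yaw -8.01 gap 0.0587 F [-0.  -0.3 -2.9] tilt [ 0.004 -1.     0.001]
turn -0.0961 shift [  -9.    35.6 -349.4] norm 351.0
```

step_arm --increments '[[0, [0, 0, 0], -0.05], [0, [0, 0, 0], -0.046], [0, [-1, 0, -17], 0], [0, [-1, 0, -32], 0], [0, [-1, 0, -38], 0], [0, [-1, 0, -38], 0], [0, [-1, 0, -38], 0], [0, [-1, 0, -38], 0]]'

```text
time_s: 18.37
eef_pos: [0.5432, -0.1031, 0.2295]
orientation: [[0.999, -0.005, 0.043], [-0.043, 0.002, 0.999], [-0.005, -1.0, 0.001]]
wrist_force: [1.6, 0.2, -3.9]
finger_gap: 0.0588
```

step_arm --increments '[[0, [-1, 0, -38], 0], [0, [-1, 0, -38], 0], [0, [-1, 0, -38], 0], [0, [0, 0, -24], 0], [0, [0, 0, -10], 0], [0, [0, 0, 0], 0], [0, [0, 0, 0], 0], [0, [0, 0, 0], 0]]'

```text
time_s: 19.03
eef_pos: [0.5353, -0.2482, 0.2313]
orientation: [[0.999, -0.002, 0.043], [-0.043, 0.002, 0.999], [-0.002, -1.0, 0.002]]
wrist_force: [-0.3, -0.8, -4.5]
finger_gap: 0.0588
```

```bash
python3 go.py .5366 -.250 .024 -2.5
```

```text
t 19.0333 pos [ 0.5353 -0.2482  0.2313] yaw -2.45 gap 0.0588 F [-0.3 -0.8 -4.5] tilt [-0.002 -1.     0.002]
turn 0.0009 shift [  1.4 207.3  -1.7] norm 207.0
```

step_arm --increments '[[0, [0, 15, 0], 0], [0, [0, 30, 0], 0], [0, [0, 38, 0], 0], [0, [0, 38, 0], 0], [0, [0, 35, 0], 0], [0, [0, 25, 0], 0], [0, [0, 12, 0], 0], [0, [0, 8, 0], 0]]'

```text
time_s: 19.7
eef_pos: [0.5347, -0.2477, 0.0296]
orientation: [[0.999, -0.003, 0.042], [-0.042, 0.002, 0.999], [-0.003, -1.0, 0.002]]
wrist_force: [0.2, -0.5, -4.5]
finger_gap: 0.0586
```

step_arm --increments '[[0, [0, 2, 0], 0], [0, [0, 2, 0], 0], [0, [0, 1, 0], 0], [0, [0, 0, 0], 0], [0, [0, 0, 0], 0]]'

```text
time_s: 20.12
eef_pos: [0.5366, -0.2503, 0.0284]
orientation: [[0.999, 0.002, 0.044], [-0.044, -0.001, 0.999], [0.002, -1.0, -0.001]]
wrist_force: [-0.1, -1.0, -4.1]
finger_gap: 0.0585
```

step_arm --increments '[[0, [0, 1, 0], 0], [0, [0, 1, 0], 0], [0, [0, 0, 0], 0], [0, [0, 0, 0], 0]]'

```text
time_s: 20.45
eef_pos: [0.5356, -0.2498, 0.0248]
orientation: [[0.999, -0.0, 0.044], [-0.044, 0.0, 0.999], [-0.0, -1.0, 0.0]]
wrist_force: [0.1, 0.6, -3.3]
finger_gap: 0.0585
```

step_arm --increments '[[0, [0, 0.7, 0], 0], [0, [0, 0.7, 0], 0], [0, [0, 0, 0], 0], [0, [0, 0, 0], 0]]'

```text
time_s: 20.78
eef_pos: [0.5357, -0.2498, 0.0238]
orientation: [[0.999, 0.0, 0.044], [-0.044, -0.0, 0.999], [0.0, -1.0, -0.0]]
wrist_force: [-1.3, -0.1, 0.2]
finger_gap: 0.0583
```

step_arm --increments '[[0.95, [0, 0, 0], 0], [0.95, [0, 0, 0], 0], [0.95, [0, 0, 0], 0], [0.95, [0, 0, 0], 0], [0.95, [0, 0, 0], 0], [0.95, [0, 0, 0], 0]]'

```text
time_s: 21.28
eef_pos: [0.5358, -0.2498, 0.0236]
orientation: [[0.999, 0.0, 0.044], [-0.044, -0.0, 0.999], [0.0, -1.0, -0.0]]
wrist_force: [0.0, 0.0, -0.4]
finger_gap: 0.081
```

step_arm --increments '[[0.95, [0, -15, 0], 0], [0.95, [0, -30, 0], 0], [0.95, [0, -35, 0], 0], [0.95, [0, -35, 0], 0], [0.95, [0, -35, 0], 0], [0.95, [0, -30, 0], 0], [0.95, [0, 0, 0], 0], [0.95, [0, 0, 0], 0]]'

```text
time_s: 21.95
eef_pos: [0.537, -0.2505, 0.2066]
orientation: [[0.999, 0.005, 0.044], [-0.044, -0.003, 0.999], [0.005, -1.0, -0.003]]
wrist_force: [-0.5, 0.3, -0.8]
finger_gap: 0.0812
```

```bash
python3 go.py .597 .0917 .2 82;python3 - <<'E'
from m import *
p=snap('side','s6.png');p2=snap('top')
draw(p2,[],(225,110,425,270),3.9,'t6c.png')
E
```

```text
t 21.95 pos [ 0.537  -0.2505  0.2066] yaw -2.51 gap 0.0812 F [-0.5  0.3 -0.8] tilt [ 0.005 -1.    -0.003]
turn -1.4749 shift [347.2   6.6 -11.8] norm 347.0
```

View pics/s6.png

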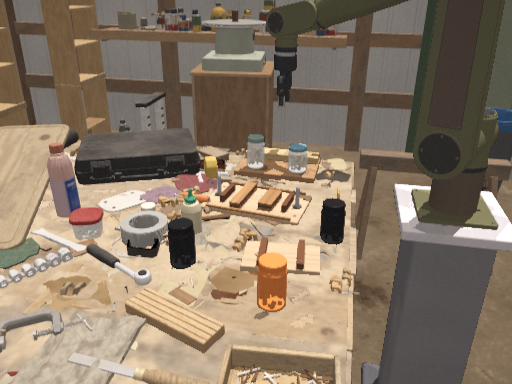

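Both jars and the caul lie flat on the board, and the two blanks are exposed in the press (about (245,192) and (270,200) in the side view). Next is the long blank.

step_arm --increments '[[0.53, [0, 0, 0], -0.12], [0.53, [0, 0, 0], -0.12], [0.53, [0, 0, 0], -0.12], [0.53, [0, 0, 0], -0.12], [0.53, [0, 0, 0], -0.12], [0.53, [0, 0, 0], -0.12], [0.53, [0, 0, 0], -0.12], [0.53, [0, 0, 0], -0.12]]'

```text
time_s: 22.72
eef_pos: [0.5447, -0.2299, 0.1998]
orientation: [[0.644, -0.018, -0.765], [0.765, -0.027, 0.644], [-0.032, -0.999, -0.004]]
wrist_force: [0.8, 0.3, -0.7]
finger_gap: 0.0454
```

step_arm --increments '[[0.53, [0, 0, 0], -0.12], [0.53, [0, 0, 0], -0.12], [0.53, [0, 0, 0], -0.12], [0.53, [0, 0, 0], -0.12], [0.53, [0, 0, 0], -0.035], [0.53, [15, 0, 0], 0], [0.53, [30, 0, 0], 0], [0.53, [38, 0, 0], 0]]'

```text
time_s: 23.38
eef_pos: [0.6134, -0.0379, 0.1719]
orientation: [[0.376, -0.052, -0.925], [0.91, -0.165, 0.38], [-0.172, -0.985, -0.015]]
wrist_force: [0.8, -0.8, 0.3]
finger_gap: 0.0453
```

step_arm --increments '[[0.53, [38, 0, 0], 0], [0.53, [38, 0, 0], 0], [0.53, [38, 0, -2], 0], [0.53, [38, 0, -3], 0], [0.53, [35, 0, -3], 0], [0.53, [30, 0, -3], 0], [0.53, [20, 0, 0], 0], [0.53, [10, 0, 0], 0]]'

```text
time_s: 24.05
eef_pos: [0.7158, 0.1856, 0.128]
orientation: [[0.372, -0.053, -0.927], [0.912, -0.165, 0.375], [-0.172, -0.985, -0.013]]
wrist_force: [-0.1, -0.0, 0.4]
finger_gap: 0.0454
```

step_arm --increments '[[0.53, [10, 10, 0], 0], [0.53, [5, 20, 0], 0], [0.53, [0, 20, 0], 0], [0.53, [0, 0, 0], 0], [0.53, [0, 0, 0], 0]]'

```text
time_s: 24.47
eef_pos: [0.7173, 0.1877, 0.0762]
orientation: [[0.373, -0.055, -0.926], [0.911, -0.166, 0.377], [-0.174, -0.985, -0.011]]
wrist_force: [0.6, -0.3, 1.1]
finger_gap: 0.0453
```

```bash
python3 go.py .597 .0917 .018 82;python3 - <<'E'
from m import *
p2=snap('top');R=(0,0,255)
draw(p2,[(box((.597,.0917),.03,.15,-8,.037),R),(box((.5148,.1052),.04,.1,-8,.037),R),(box((.5366,-.25),.26,.06,-2.5,.046),R)],(225,110,425,270),3.9,'t6c.png')
E
```

```text
t 24.4667 pos [0.7173 0.1877 0.0762] yaw 67.72 gap 0.0453 F [ 0.6 -0.3  1.1] tilt [-0.174 -0.985 -0.011]
turn -0.2492 shift [-111.8   58.2  105.7] norm 165.0
```

View pics/t6c.png

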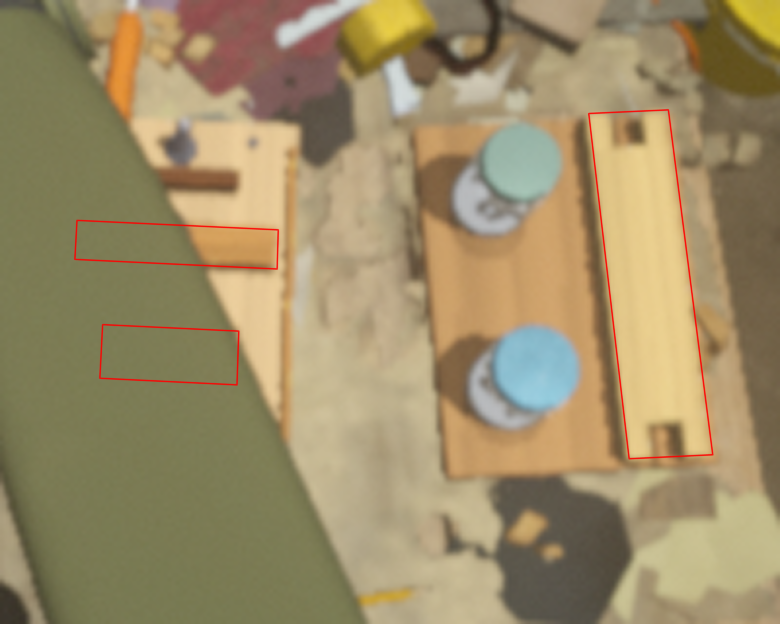

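The caul lies right in its box on the board. However, the tool has tilted about 10°, probably at a joint limit, and it has drifted off. I'll check the joints before moving on.

```bash
python3 -c "
from h import *
s=manip.state();print(s['q'],s['dq'],s['wrist_force'],s['eef_pos'])"
```

```text
[  13.68970707   28.48834473   83.73180935   -8.8935888    73.16145575
 -141.11348166] [ 0.34070698 -1.3298919  -2.00332486 -0.11998332 -0.05754648 -0.09398162] [ 0.39220824  1.20297346 -0.02074189] [0.71854564 0.18823494 0.07836486]
```

step_arm --increments '[[0.53, [0, -20, 0], 0], [0.53, [0, -35, 0], 0], [0.53, [0, -35, 0], 0], [0.53, [0, -20, 0], 0], [0.53, [0, 0, 0], 0]]'

```text
time_s: 24.93
eef_pos: [0.7284, 0.2086, 0.1982]
orientation: [[0.375, -0.035, -0.926], [0.913, -0.161, 0.376], [-0.162, -0.986, -0.028]]
wrist_force: [0.4, 0.1, 0.9]
finger_gap: 0.0452
```

```bash
python3 -c "
from h import *
s=manip.state();print(s['q'],s['eef_pos'],s['orientation'])"
```

```text
[  14.97038499   24.35717301   77.29980479   -8.46753468   82.81387442
 -141.43507879] [0.72843226 0.20859999 0.19818569] [[ 0.37502505 -0.03545665 -0.92633635]
 [ 0.91271651 -0.16070594  0.3756623 ]
 [-0.16218749 -0.98636526 -0.02790688]]
```

Joint 6 ran into its range limit because I used the wrong half-turn. I'll switch to the equivalent grasp yaw of -98°, turning back a little first to see how the tilt behaves.

step_arm --increments '[[0.53, [0, 0, 0], 0.12], [0.53, [0, 0, 0], 0.12], [0.53, [0, 0, 0], 0.12], [0.53, [0, 0, 0], 0.12], [0.53, [0, 0, 0], 0.12], [0.53, [0, 0, 0], 0.12], [0.53, [0, 0, 0], 0], [0.53, [0, 0, 0], 0]]'

```text
time_s: 25.6
eef_pos: [0.7246, 0.2071, 0.1879]
orientation: [[0.89, -0.05, -0.453], [0.44, -0.164, 0.883], [-0.118, -0.985, -0.124]]
wrist_force: [0.6, 0.4, 0.2]
finger_gap: 0.0451
```

```bash
python3 -c "
from h import *
s=manip.state();print(s['q'],s['eef_pos'],s['orientation'])"
```

```text
[  14.93219076   24.71625551   77.85581555   -8.46380254   82.74383522
 -100.35520355] [0.72456432 0.20707048 0.18791011] [[ 0.89003186 -0.0496241  -0.45318952]
 [ 0.44028733 -0.16434233  0.88268831]
 [-0.11828084 -0.98515433 -0.12442105]]
```

The tilt persists: tool y is about (-0.05, -0.164, -0.985) in world axes. It arose sideways when joint 6 hit its -166° limit at q1 of about -20°, so the opposite limit at the same q1 should push it back. I'll climb well clear first, then try that in small steps.

step_arm --increments '[[0.53, [0, -30, 0], 0.12], [0.53, [0, -35, 0], 0.12], [0.53, [0, -35, 0], 0.12], [0.53, [0, -20, 0], 0.12], [0.53, [0, 0, 0], 0.12], [0.53, [0, 0, 0], 0.12], [0.53, [0, 0, 0], 0.12], [0.53, [0, 0, 0], 0.12]]'

```text
time_s: 26.27
eef_pos: [0.7305, 0.2271, 0.3059]
orientation: [[0.879, -0.05, 0.474], [-0.475, -0.164, 0.864], [0.035, -0.985, -0.168]]
wrist_force: [-0.2, 0.4, 0.3]
finger_gap: 0.0452
```

step_arm --increments '[[0.53, [0, 0, 0], 0.12], [0.53, [0, 0, 0], 0.12], [0.53, [0, 0, 0], 0.12], [0.53, [0, 0, 0], 0.12], [0.53, [0, 0, 0], 0.12], [0.53, [0, 0, 0], 0.12], [0.53, [0, 0, 0], 0.12], [0.53, [0, 0, 0], 0.12]]'

```text
time_s: 26.93
eef_pos: [0.7305, 0.227, 0.3057]
orientation: [[0.116, -0.05, 0.992], [-0.981, -0.164, 0.106], [0.158, -0.985, -0.068]]
wrist_force: [0.2, -0.9, -0.1]
finger_gap: 0.0454
```

```bash
cat > g2.py <<'E'
import sys,numpy as np
from station import manip
np.set_printoptions(precision=3,suppress=True)
s=manip.state();O=np.array(s['orientation']);p=np.array(s['eef_pos']);d=(np.array(list(map(float,sys.argv[1:4])))-p)*1000
print('q',np.round(s['q'],1),'pos',p.round(4),'tooly',O[:,1],'yaw',np.degrees(np.arctan2(O[1,0],O[0,0])).round(2),'t',s['time_s'],'shift',(O.T@d).round(1))
E
python3 g2.py .65 -.2 .3
```

```text
q [16.2 23.3 68.4 -8.3 93.6  9.7] pos [0.731 0.227 0.306] tooly [-0.05  -0.164 -0.985] yaw -83.27 t 26.9333 shift [ 408.5   79.9 -124.7]
```

step_arm --increments '[[0.53, [34, 6.7, -10.4], 0], [0.53, [34, 6.7, -10.4], 0], [0.53, [34, 6.7, -10.4], 0], [0.53, [34, 6.7, -10.4], 0], [0.53, [34, 6.7, -10.4], 0], [0.53, [34, 6.7, -10.4], 0], [0.53, [34, 6.7, -10.4], 0], [0.53, [34, 6.7, -10.4], 0]]'

```text
time_s: 27.6
eef_pos: [0.677, -0.0591, 0.3018]
orientation: [[0.122, -0.05, 0.991], [-0.98, -0.165, 0.112], [0.158, -0.985, -0.069]]
wrist_force: [0.6, -0.5, -0.0]
finger_gap: 0.045
```

step_arm --increments '[[0.53, [34, 6.7, -10.4], 0], [0.53, [34, 6.7, -10.4], 0], [0.53, [34, 6.7, -10.4], 0], [0.53, [34, 6.7, -10.4], 0], [0.53, [0, 0, 0], 0.12], [0.53, [0, 0, 0], 0.12], [0.53, [0, 0, 0], 0.12], [0.53, [0, 0, 0], 0.12]]'

```text
time_s: 28.27
eef_pos: [0.6509, -0.2003, 0.2996]
orientation: [[-0.356, -0.05, 0.933], [-0.918, -0.165, -0.359], [0.172, -0.985, 0.013]]
wrist_force: [0.1, 0.4, 0.0]
finger_gap: 0.0453
```

step_arm --increments '[[0.53, [0, 0, 0], 0.12], [0.53, [0, 0, 0], 0.12], [0.53, [0, 0, 0], 0.12], [0.53, [0, 0, 0], 0.12], [0.53, [0, 0, 0], 0.12], [0.53, [0, 0, 0], 0.12], [0.53, [0, 0, 0], 0.12], [0.53, [0, 0, 0], 0.12]]'

```text
time_s: 28.93
eef_pos: [0.6511, -0.1998, 0.2996]
orientation: [[-0.968, -0.05, 0.244], [-0.233, -0.165, -0.958], [0.088, -0.985, 0.148]]
wrist_force: [0.1, -0.5, -0.4]
finger_gap: 0.0452
```

step_arm --increments '[[0.53, [0, 0, 0], 0.12], [0.53, [0, 0, 0], 0.12], [0.53, [0, 0, 0], 0.12], [0.53, [0, 0, 0], 0.12], [0.53, [0, 0, 0], 0.12], [0.53, [0, 0, 0], 0.12], [0.53, [0, 0, 0], 0.12], [0.53, [0, 0, 0], 0]]'

```text
time_s: 29.6
eef_pos: [0.6511, -0.1998, 0.2996]
orientation: [[-0.83, -0.05, -0.555], [0.555, -0.165, -0.815], [-0.051, -0.985, 0.165]]
wrist_force: [-0.8, -0.1, -0.1]
finger_gap: 0.045
```

```bash
python3 g2.py .65 -.2 .3
```

```text
q [-17.6   9.4  85.9 -10.   84.7 107.4] pos [ 0.651 -0.2    0.3  ] tooly [-0.05  -0.165 -0.985] yaw 146.23 t 29.6 shift [ 0.8 -0.3  0.9]
```

Joint 6 is now at 107°. I'll go on to near the +166° limit, then take small steps past it.

step_arm --increments '[[0.53, [0, 0, 0], 0.12], [0.53, [0, 0, 0], 0.12], [0.53, [0, 0, 0], 0.12], [0.53, [0, 0, 0], 0.12], [0.53, [0, 0, 0], 0.12], [0.53, [0, 0, 0], 0.12], [0.53, [0, 0, 0], 0.12], [0.53, [0, 0, 0], 0.12]]'

```text
time_s: 30.27
eef_pos: [0.6511, -0.1997, 0.2995]
orientation: [[-0.02, -0.05, -0.999], [0.986, -0.165, -0.012], [-0.164, -0.985, 0.053]]
wrist_force: [-0.4, -0.0, 0.6]
finger_gap: 0.0454
```

step_arm --increments '[[0.53, [0, 0, 0], 0.12], [0.53, [0, 0, 0], 0.12], [0.53, [0, 0, 0], 0]]'

```text
time_s: 30.52
eef_pos: [0.6355, -0.244, 0.3074]
orientation: [[0.137, -0.036, -0.99], [0.981, -0.131, 0.141], [-0.135, -0.991, 0.017]]
wrist_force: [0.4, 0.7, 0.9]
finger_gap: 0.0454
```

```bash
python3 g2.py .65 -.2 .3
```

```text
q [-22.4   8.6  85.8  -7.8  84.6 166.3] pos [ 0.635 -0.244  0.307] tooly [-0.036 -0.131 -0.991] yaw 82.03 t 30.5167 shift [46.2  1.  -8.3]
```

The tilt is shrinking (0.172 to 0.136). Continuing.

step_arm --increments '[[0.53, [0, 0, 0], 0.12], [0.53, [0, 0, 0], 0.12], [0.53, [0, 0, 0], 0], [0.53, [0, 0, 0], 0]]'

```text
time_s: 30.85
eef_pos: [0.6084, -0.2974, 0.3125]
orientation: [[0.257, -0.009, -0.966], [0.963, -0.079, 0.257], [-0.079, -0.997, -0.011]]
wrist_force: [0.1, -0.4, 0.6]
finger_gap: 0.0455
```

```bash
python3 g2.py .65 -.2 .3
```

```text
q [-28.9   7.5  86.4  -4.2  84.3 166.4] pos [ 0.608 -0.297  0.312] tooly [-0.009 -0.079 -0.997] yaw 75.06 t 30.85 shift [105.5   4.4 -15. ]
```

step_arm --increments '[[0.53, [20, 0, 0], 0], [0.53, [20, 0, 0], 0], [0.53, [20, 0, 0], 0], [0.53, [0, 0, 0], 0]]'

```text
time_s: 31.18
eef_pos: [0.6143, -0.2543, 0.3087]
orientation: [[0.211, -0.0, -0.978], [0.976, -0.058, 0.21], [-0.057, -0.998, -0.012]]
wrist_force: [0.6, 0.6, 0.3]
finger_gap: 0.0451
```

```bash
python3 g2.py .65 -.2 .3
```

```text
q [-25.9   6.2  88.2  -3.   84.2 166.6] pos [ 0.614 -0.254  0.309] tooly [-0.    -0.058 -0.998] yaw 77.81 t 31.1833 shift [ 61.    5.5 -23.3]
```

step_arm --increments '[[0.53, [30, 0, 0], 0], [0.53, [30, 0, 0], 0], [0.53, [30, 0, 0], 0], [0.53, [30, 0, 0], 0], [0.53, [0, 0, 0], 0]]'

```text
time_s: 31.6
eef_pos: [0.6177, -0.1798, 0.3053]
orientation: [[0.127, 0.017, -0.992], [0.992, -0.018, 0.127], [-0.016, -1.0, -0.019]]
wrist_force: [0.0, 0.0, 0.9]
finger_gap: 0.0454
```

```bash
python3 g2.py .65 -.1 .3
```

```text
q [-20.7   3.5  91.3  -0.6  83.9 166.6] pos [ 0.618 -0.18   0.305] tooly [ 0.017 -0.018 -1.   ] yaw 82.71 t 31.6 shift [ 83.3   4.4 -21.9]
```

Tilt is down to 1.4°, (0.017, -0.018). A short push at q1 of about +43° should cancel exactly that remainder, so I'll do it high above the rack.

step_arm --increments '[[0.53, [0, 0, 0], -0.12], [0.53, [0, 0, 0], -0.12], [0.53, [0, 0, 0], -0.12], [0.53, [0, 0, 0], -0.12], [0.53, [0, 0, 0], -0.12], [0.53, [0, 0, 0], -0.12], [0.53, [0, 0, 0], -0.12], [0.53, [0, 0, 0], -0.12]]'

```text
time_s: 32.27
eef_pos: [0.6176, -0.1833, 0.3053]
orientation: [[-0.741, 0.017, -0.671], [0.671, -0.02, -0.741], [-0.026, -1.0, 0.004]]
wrist_force: [0.0, -0.2, 0.2]
finger_gap: 0.0458
```

step_arm --increments '[[0.53, [0, 0, 0], -0.12], [0.53, [0, 0, 0], 0], [0.53, [0, 0, 0], 0]]'

```text
time_s: 32.52
eef_pos: [0.6176, -0.1834, 0.3053]
orientation: [[-0.811, 0.017, -0.585], [0.585, -0.02, -0.811], [-0.026, -1.0, 0.006]]
wrist_force: [0.4, -0.1, 0.1]
finger_gap: 0.0454
```

```bash
python3 g2.py .45 .4 .3
```

```text
q [-21.    3.6  91.2  -0.7  83.8 104.9] pos [ 0.618 -0.183  0.305] tooly [ 0.017 -0.02  -1.   ] yaw 144.18 t 32.5167 shift [ 477.3   -9.4 -374.9]
```

step_arm --increments '[[0.53, [30, -0.5, -23.5], 0], [0.53, [30, -0.5, -23.5], 0], [0.53, [30, -0.5, -23.5], 0], [0.53, [30, -0.5, -23.5], 0], [0.53, [30, -0.5, -23.5], 0], [0.53, [30, -0.5, -23.5], 0], [0.53, [30, -0.5, -23.5], 0], [0.53, [30, -0.5, -23.5], 0]]'

```text
time_s: 33.18
eef_pos: [0.5314, 0.1107, 0.3021]
orientation: [[-0.81, 0.018, -0.586], [0.585, -0.02, -0.81], [-0.026, -1.0, 0.006]]
wrist_force: [0.9, 1.0, -0.4]
finger_gap: 0.0455
```

step_arm --increments '[[0.53, [30, -0.5, -23.5], 0], [0.53, [30, -0.5, -23.5], 0], [0.53, [30, -0.5, -23.5], 0], [0.53, [30, -0.5, -23.5], 0], [0.53, [30, -0.5, -23.5], 0], [0.53, [30, -0.5, -23.5], 0], [0.53, [30, -0.5, -23.5], 0], [0.53, [0, 0, 0], 0]]'

```text
time_s: 33.85
eef_pos: [0.4552, 0.3702, 0.2987]
orientation: [[-0.814, 0.016, -0.581], [0.58, -0.018, -0.814], [-0.023, -1.0, 0.005]]
wrist_force: [-0.7, -1.2, 0.8]
finger_gap: 0.0452
```

```bash
python3 g2.py .45 .4 .3
```

```text
q [ 34.5  -2.8  98.3  -1.4  84.3 160.1] pos [0.455 0.37  0.299] tooly [ 0.016 -0.018 -1.   ] yaw 144.52 t 33.85 shift [ 21.4  -2.  -21.2]
```

step_arm --increments '[[0.53, [0, 0, 0], 0.08], [0.53, [0, 0, 0], 0], [0.53, [0, 0, 0], 0]]'

```text
time_s: 34.1
eef_pos: [0.4576, 0.3651, 0.299]
orientation: [[-0.763, 0.017, -0.646], [0.646, -0.02, -0.763], [-0.026, -1.0, 0.005]]
wrist_force: [-0.4, -0.5, 0.4]
finger_gap: 0.0454
```

```bash
python3 g2.py .45 .4 .3
```

```text
q [ 34.   -3.   98.4  -1.5  84.4 164.4] pos [0.458 0.365 0.299] tooly [ 0.017 -0.02  -1.   ] yaw 139.76 t 34.1 shift [ 28.3  -1.9 -21.7]
```

step_arm --increments '[[0.53, [0, 0, 0], 0.07], [0.53, [0, 0, 0], 0.07], [0.53, [0, 0, 0], 0], [0.53, [0, 0, 0], 0]]'

```text
time_s: 34.43
eef_pos: [0.4721, 0.3415, 0.2993]
orientation: [[-0.696, 0.005, -0.718], [0.718, 0.0, -0.696], [-0.003, -1.0, -0.004]]
wrist_force: [-0.2, 0.2, 0.8]
finger_gap: 0.0454
```

```bash
python3 g2.py .45 .4 .3
```

```text
q [ 30.7  -3.5  98.9  -0.1  84.3 166.6] pos [0.472 0.342 0.299] tooly [ 0.005  0.    -1.   ] yaw 134.1 t 34.4333 shift [ 57.3  -0.8 -24.9]
```

The tool is vertical again, within 0.3°. Now I turn to yaw -98° and go to the long blank.

step_arm --increments '[[0.53, [0, 0, 0], -0.12], [0.53, [0, 0, 0], -0.12], [0.53, [0, 0, 0], -0.12], [0.53, [0, 0, 0], -0.12], [0.53, [0, 0, 0], -0.12], [0.53, [0, 0, 0], -0.12], [0.53, [0, 0, 0], -0.12], [0.53, [0, 0, 0], -0.12]]'

```text
time_s: 35.1
eef_pos: [0.4713, 0.3428, 0.2992]
orientation: [[-0.986, 0.005, 0.167], [-0.167, 0.0, -0.986], [-0.005, -1.0, 0.001]]
wrist_force: [0.1, 0.5, -0.4]
finger_gap: 0.0452
```

step_arm --increments '[[0.53, [0, 0, 0], -0.12], [0.53, [0, 0, 0], -0.12], [0.53, [0, 0, 0], -0.12], [0.53, [0, 0, 0], -0.12], [0.53, [0, 0, 0], -0.12], [0.53, [0, 0, 0], -0.12], [0.53, [0, 0, 0], -0.12], [0.53, [0, 0, 0], -0.12]]'

```text
time_s: 35.77
eef_pos: [0.4712, 0.3428, 0.2992]
orientation: [[-0.429, 0.005, 0.903], [-0.903, 0.0, -0.429], [-0.002, -1.0, 0.004]]
wrist_force: [-0.7, -0.7, 0.7]
finger_gap: 0.0452
```

step_arm --increments '[[0.53, [0, 0, 0], -0.12], [0.53, [0, 0, 0], -0.12], [0.53, [0, 0, 0], -0.074], [0.53, [0, 0, 0], 0], [0.53, [0, 0, 0], 0]]'

```text
time_s: 36.18
eef_pos: [0.4713, 0.3427, 0.2992]
orientation: [[-0.137, 0.005, 0.991], [-0.991, 0.0, -0.137], [-0.001, -1.0, 0.005]]
wrist_force: [-0.6, 0.7, -0.4]
finger_gap: 0.0457
```

```bash
python3 g2.py .597 .0917 .15; python3 - <<'E'
from m import *
p=snap('top')
R=(0,0,255);draw(p,[(box((.597,.0917),.03,.15,-8,.037),R),(box((.5148,.1052),.04,.1,-8,.037),R),(box((.4425,.3742),.18,.11,4.5,.018),R),(box((.4425,.3742),.106,.106,4.5,.034),R)],(150,120,320,270),4,'t7.png')
E
```

```text
q [30.8 -3.4 98.9 -0.1 84.3 38.7] pos [0.471 0.343 0.299] tooly [ 0.005  0.    -1.   ] yaw -97.89 t 36.1833 shift [231.5 149.8 158.2]
```

View pics/t7.png

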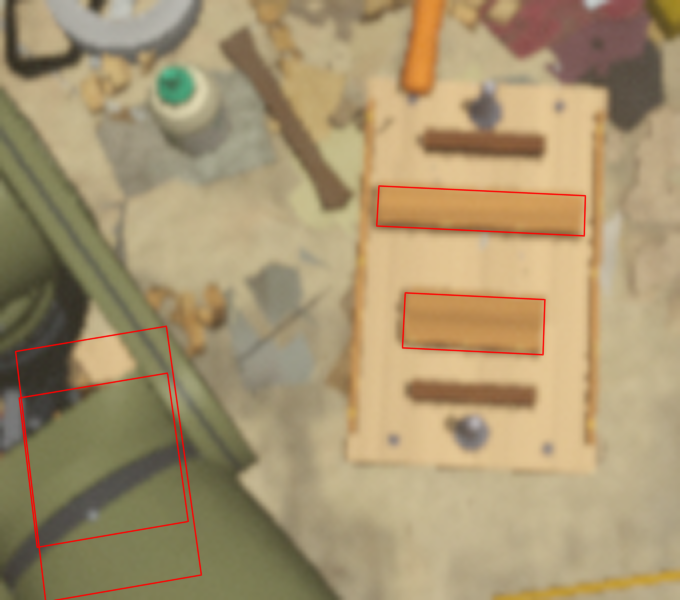

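Both blanks lie inside their boxes, and the glue bottle is undisturbed at (180,100) in the crop. Moving to the blank.

step_arm --increments '[[0.53, [14, 5, 10], 0], [0.53, [30, 10, 20], 0], [0.53, [34, 15, 23], 0], [0.53, [34, 15, 23], 0], [0.53, [34, 15, 23], 0], [0.53, [34, 15, 23], 0], [0.53, [32, 15, 22], 0], [0.53, [19.5, 10, 14], 0]]'

```text
time_s: 36.9
eef_pos: [0.5942, 0.0953, 0.201]
orientation: [[-0.139, 0.004, 0.99], [-0.99, -0.001, -0.139], [0.001, -1.0, 0.004]]
wrist_force: [0.1, 1.4, -0.2]
finger_gap: 0.0452
```

step_arm --increments '[[0.53, [0, 25, 0], 0], [0.53, [0, 25, 0], 0], [0.53, [0, 25, 0], 0], [0.53, [0, 25, 0], 0], [0.53, [0, 20, 0], 0], [0.53, [0, 0, 0], 0], [0.53, [0, 0, 0], 0], [0.53, [0, 0, 0], 0]]'

```text
time_s: 37.57
eef_pos: [0.5953, 0.0987, 0.0841]
orientation: [[-0.136, 0.007, 0.991], [-0.991, 0.0, -0.136], [-0.001, -1.0, 0.007]]
wrist_force: [0.1, -1.1, 0.4]
finger_gap: 0.0455
```

```bash
python3 g2.py .598 .0917 .018
```

```text
q [  4.3   8.8 107.7  -0.   63.2  12.2] pos [0.595 0.099 0.084] tooly [ 0.007  0.    -1.   ] yaw -97.83 t 37.5667 shift [ 6.6 66.1  3.2]
```

step_arm --increments '[[0.53, [6.5, 0, 3], 0], [0.53, [0, 20, 0], 0], [0.53, [0, 10, 0], 0], [0.53, [0, 0, 0], 0], [0.53, [0, 0, 0], 0], [0.53, [0, 0, 0], 0]]'

```text
time_s: 38.07
eef_pos: [0.5971, 0.0917, 0.0534]
orientation: [[-0.136, 0.006, 0.991], [-0.991, -0.0, -0.136], [-0.001, -1.0, 0.006]]
wrist_force: [-0.6, -0.2, 0.9]
finger_gap: 0.0452
```

```bash
python3 g2.py .598 .0917 .018
```

```text
q [  3.6  11.1 108.4  -0.   60.2  11.5] pos [0.597 0.092 0.053] tooly [ 0.006 -0.    -1.   ] yaw -97.81 t 38.0667 shift [-0.1 35.4  0.7]
```

step_arm --increments '[[0.53, [0, 12, 0.5], 0], [0.53, [0, 12, 0], 0], [0.53, [0, 8, 0], 0], [0.53, [0, 2, 0], 0], [0.53, [0, 0, 0], 0], [0.53, [0, 0, 0], 0]]'

```text
time_s: 38.57
eef_pos: [0.597, 0.0916, 0.0181]
orientation: [[-0.136, 0.004, 0.991], [-0.991, -0.0, -0.136], [-0.0, -1.0, 0.004]]
wrist_force: [0.0, 0.3, 0.3]
finger_gap: 0.0453
```

step_arm --increments '[[0, [0, 0, 0], 0], [0, [0, 0, 0], 0], [0, [0, 0, 0], 0], [0, [0, 0, 0], 0], [0, [0, 0, 0], 0], [0, [0, 0, 0], 0]]'

```text
time_s: 39.07
eef_pos: [0.5979, 0.0917, 0.0194]
orientation: [[-0.136, 0.007, 0.991], [-0.991, -0.0, -0.136], [-0.001, -1.0, 0.006]]
wrist_force: [-0.0, 0.7, 4.6]
finger_gap: 0.0284
```

step_arm --increments '[[0, [0, -5, 0], 0], [0, [0, -10, 0], 0], [0, [0, -20, 0], 0], [0, [0, -30, 0], 0], [0, [0, -35, 0], 0], [0, [0, -30, 0], 0], [0, [0, -20, 0], 0], [0, [0, 0, 0], 0]]'

```text
time_s: 39.73
eef_pos: [0.5995, 0.0919, 0.1756]
orientation: [[-0.136, 0.015, 0.991], [-0.991, 0.001, -0.136], [-0.003, -1.0, 0.015]]
wrist_force: [0.6, -0.6, -0.2]
finger_gap: 0.0287
```

step_arm --increments '[[0, [0, 0, 0], 0.06], [0, [0, 0, 0], 0.12], [0, [0, 0, 0], 0.12], [0, [0, 0, 0], 0.12], [0, [0, 0, 0], 0.12], [0, [0, 0, 0], 0.12], [0, [0, 0, 0], 0.12], [0, [0, 0, 0], 0.12]]'

```text
time_s: 40.4
eef_pos: [0.5953, 0.0916, 0.1668]
orientation: [[-0.863, 0.002, 0.504], [-0.504, -0.0, -0.863], [-0.001, -1.0, 0.001]]
wrist_force: [-0.1, 0.0, -1.1]
finger_gap: 0.0286
```

step_arm --increments '[[0, [0, 0, 0], 0.12], [0, [0, 0, 0], 0.12], [0, [0, 0, 0], 0.12], [0, [0, 0, 0], 0.12], [0, [0, 0, 0], 0.075], [0, [0, 0, 0], 0], [0, [0, 0, 0], 0]]'

```text
time_s: 40.98
eef_pos: [0.5956, 0.0916, 0.1673]
orientation: [[-1.0, 0.003, -0.018], [0.018, -0.0, -1.0], [-0.003, -1.0, 0.0]]
wrist_force: [-0.9, -0.4, -0.6]
finger_gap: 0.0288
```

```bash
python3 g2.py .4425 .3742 .165
```

```text
q [  3.6   3.8 104.4  -0.   71.6  94.7] pos [0.596 0.092 0.167] tooly [ 0.003 -0.    -1.   ] yaw 178.95 t 40.9833 shift [ 158.3    1.8 -279.8]
```

step_arm --increments '[[0, [0, 0, 0], -0.097], [0, [5.6, 0, -12.7], 0], [0, [12, 0, -27], 0], [0, [15, 0, -34], 0], [0, [15, 0, -34], 0], [0, [15, 0, -34], 0], [0, [15, 0, -34], 0], [0, [15, 0, -34], 0]]'

```text
time_s: 41.65
eef_pos: [0.4862, 0.2953, 0.1677]
orientation: [[-0.997, 0.004, 0.076], [-0.076, -0.0, -0.997], [-0.004, -1.0, 0.0]]
wrist_force: [0.6, 0.1, -0.8]
finger_gap: 0.0285
```

step_arm --increments '[[0, [15, 0, -34], 0], [0, [13, 0, -28], 0], [0, [10, 0, -22], 0], [0, [0, 0, 0], 0], [0, [0, 0, 0], 0], [0, [0, 0, 0], 0]]'

```text
time_s: 42.15
eef_pos: [0.4433, 0.3743, 0.1674]
orientation: [[-0.997, 0.005, 0.077], [-0.077, -0.001, -0.997], [-0.004, -1.0, 0.001]]
wrist_force: [0.1, -0.0, -1.2]
finger_gap: 0.0287
```

```bash
python3 g2.py .4425 .3742 .0384; python3 - <<'E'
from m import *
p=snap('side');R=(0,0,255)
draw(p,[(box((.4425,.3742),.18,.11,4.5,.018),R),(box((.4425,.3742),.106,.106,4.5,.034),R)],(220,150,350,290),4.2,'s8.png')
E
```

```text
q [ 35.    1.  107.3  -0.2  71.5 120.6] pos [0.443 0.374 0.167] tooly [ 0.005 -0.001 -1.   ] yaw -175.59 t 42.15 shift [  1.4 129.   -0.1]
```

View pics/s8.png

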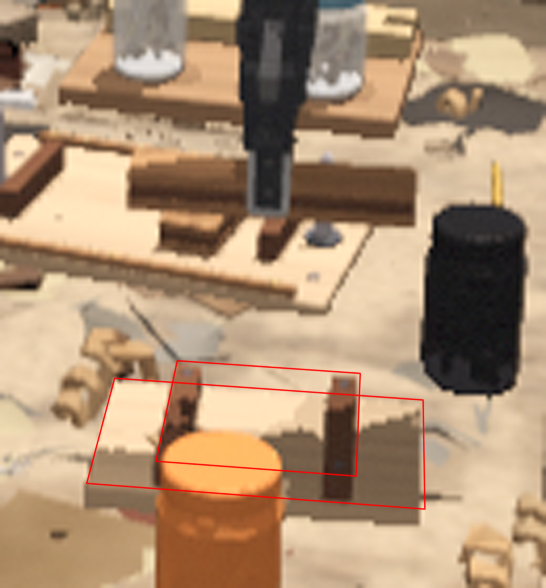

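The blank hangs level and centred in the jaws above the rack, and the rack boxes fit. Lowering it.

step_arm --increments '[[0, [0, 15, 0], 0], [0, [0, 25, 0], 0], [0, [0, 30, 0], 0], [0, [0, 25, 0], 0], [0, [0, 15, 0], 0], [0, [0, 8, 0], 0], [0, [0, 5, 0], 0], [0, [0, 0, 0], 0]]'

```text
time_s: 42.87
eef_pos: [0.4446, 0.3737, 0.0442]
orientation: [[-0.997, 0.004, 0.075], [-0.075, -0.001, -0.997], [-0.004, -1.0, 0.001]]
wrist_force: [-0.8, 0.4, -1.0]
finger_gap: 0.0282
```

step_arm --increments '[[0, [0, 1, 0], 0], [0, [0, 1, 0], 0], [0, [0, 1, 0], 0], [0, [0, 0, 0], 0], [0, [0, 0, 0], 0]]'

```text
time_s: 43.28
eef_pos: [0.4446, 0.3747, 0.0424]
orientation: [[-0.997, 0.006, 0.077], [-0.077, 0.0, -0.997], [-0.006, -1.0, 0.0]]
wrist_force: [-0.3, 0.2, -0.5]
finger_gap: 0.0286
```

step_arm --increments '[[0, [0, 1, 0], 0], [0, [0, 1, 0], 0], [0, [0, 0, 0], 0], [0, [0, 0, 0], 0]]'

```text
time_s: 43.62
eef_pos: [0.4443, 0.3744, 0.0396]
orientation: [[-0.997, 0.005, 0.077], [-0.077, -0.0, -0.997], [-0.005, -1.0, 0.001]]
wrist_force: [-0.3, 0.1, -1.3]
finger_gap: 0.029
```

step_arm --increments '[[0, [0, 1, 0], 0], [0, [0, 0.5, 0], 0], [0, [0, 0, 0], 0], [0, [0, 0, 0], 0]]'

```text
time_s: 43.95
eef_pos: [0.4445, 0.3745, 0.0385]
orientation: [[-0.997, 0.005, 0.076], [-0.076, -0.0, -0.997], [-0.005, -1.0, 0.0]]
wrist_force: [-0.3, -1.0, -0.0]
finger_gap: 0.0286
```

step_arm --increments '[[0.6, [0, 0, 0], 0], [0.6, [0, 0, 0], 0], [0.6, [0, 0, 0], 0], [0.6, [0, 0, 0], 0], [0.6, [0, 0, 0], 0]]'

```text
time_s: 44.37
eef_pos: [0.4444, 0.3745, 0.0383]
orientation: [[-0.997, 0.005, 0.076], [-0.076, -0.0, -0.997], [-0.005, -1.0, 0.0]]
wrist_force: [-0.6, 0.4, -0.8]
finger_gap: 0.0513
```

step_arm --increments '[[0.6, [0, -10, 0], 0], [0.6, [0, -25, 0], 0], [0.6, [0, -35, 0], 0], [0.6, [0, -35, 0], 0], [0.6, [0, -35, 0], 0], [0.6, [0, -35, 0], 0], [0.6, [0, -25, 0], 0], [0.6, [0, -10, 0], 0]]'

```text
time_s: 45.03
eef_pos: [0.445, 0.3757, 0.2549]
orientation: [[-0.997, 0.013, 0.077], [-0.077, 0.005, -0.997], [-0.013, -1.0, -0.004]]
wrist_force: [0.6, 0.4, 0.4]
finger_gap: 0.0512
```

```bash
python3 go.py .5358 -.2498 .2 -2.5; python3 go.py .5358 -.2498 .2 177.5; python3 g2.py .5358 -.2498 .24
```

```text
t 45.0333 pos [0.445  0.3757 0.2549] yaw -175.61 gap 0.0512 F [0.6 0.4 0.4] tilt [-0.013 -1.    -0.004]
turn -3.0213 shift [ 118.    54.9 -621. ] norm 634.0
t 45.0333 pos [0.445  0.3757 0.2549] yaw -175.61 gap 0.0512 F [0.6 0.4 0.4] tilt [-0.013 -1.    -0.004]
turn 0.1203 shift [-118.    54.9  621. ] norm 634.0
q [ 35.   -2.7 102.3  -0.2  79.6 120.6] pos [0.445 0.376 0.255] tooly [ 0.013  0.005 -1.   ] yaw -175.61 t 45.0333 shift [-42.4  12.8 630.7]
```

step_arm --increments '[[0.95, [0, 0, 0], 0.12], [0.95, [-4, 0, 18], 0], [0.95, [-6, 0, 32], 0], [0.95, [-7, 0, 38], 0], [0.95, [-7, 0, 38], 0], [0.95, [-7, 0, 38], 0], [0.95, [-7, 0, 38], 0], [0.95, [-7, 0, 38], 0]]'

```text
time_s: 45.7
eef_pos: [0.4772, 0.131, 0.2475]
orientation: [[-0.999, 0.004, -0.043], [0.043, -0.0, -0.999], [-0.004, -1.0, 0.0]]
wrist_force: [0.8, -0.8, 0.3]
finger_gap: 0.0814
```

step_arm --increments '[[0.95, [-7, 0, 38], 0], [0.95, [-7, 0, 38], 0], [0.95, [-7, 0, 38], 0], [0.95, [-7, 0, 38], 0], [0.95, [-7, 0, 38], 0], [0.95, [-7, 0, 38], 0], [0.95, [-7, 0, 38], 0], [0.95, [-7, 0, 38], 0]]'

```text
time_s: 46.37
eef_pos: [0.52, -0.1751, 0.2478]
orientation: [[-0.999, 0.004, -0.044], [0.044, 0.001, -0.999], [-0.004, -1.0, -0.001]]
wrist_force: [1.3, 0.2, 0.0]
finger_gap: 0.0811
```

step_arm --increments '[[0.95, [-7, 0, 38], 0], [0.95, [-4, 0, 20], 0], [0.95, [0, 0, 0], 0], [0.95, [0, 0, 0], 0], [0.95, [0, 0, 0], 0]]'

```text
time_s: 46.78
eef_pos: [0.5287, -0.2311, 0.2479]
orientation: [[-0.999, 0.004, -0.043], [0.043, 0.001, -0.999], [-0.003, -1.0, -0.001]]
wrist_force: [-0.6, 0.0, -0.3]
finger_gap: 0.081
```

```bash
python3 g2.py .5358 -.2498 .1;python3 go.py .5358 -.2498 .0236 177.5; python3 - <<'E'
from m import *
p=snap('top')
R=(0,0,255);Y=(255,0,255)
draw(p,[(box((.4425,.3742),.15,.03,4.5,.056),R),(box((.4425,.3742),.106,.106,4.5,.034),Y),(box((.5148,.1052),.04,.1,-8,.037),R),(box((.5366,-.25),.26,.06,-2.5,.046),R)],(140,110,420,270),2.85,'t9.png')
E
```

```text
q [-29.   -2.8 103.1   0.2  79.5  63.4] pos [ 0.529 -0.231  0.248] tooly [ 0.004  0.001 -1.   ] yaw 177.52 t 46.7833 shift [ -7.4 147.9  18.6]
t 46.7833 pos [ 0.5287 -0.2311  0.2479] yaw 177.52 gap 0.081 F [-0.6  0.  -0.3] tilt [-0.003 -1.    -0.001]
turn 0.0003 shift [ -7.9 224.3  18.4] norm 225.0
```

View pics/t9.png

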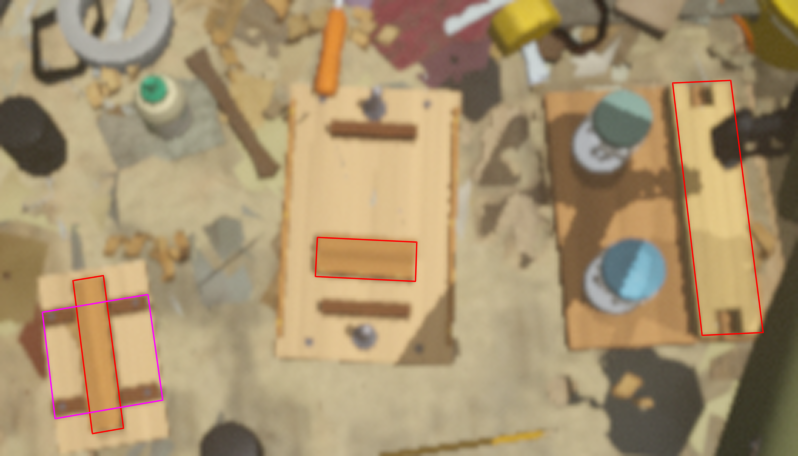

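The long blank lies across the battens inside its box, the short blank is in place, and the jars and caul are untouched. This is picture 13. Now the caul goes back.

step_arm --increments '[[0.95, [-8, 0, 18.5], 0], [0.95, [0, 20, 0], 0], [0.95, [0, 35, 0], 0], [0.95, [0, 35, 0], 0], [0.95, [0, 35, 0], 0], [0.95, [0, 25, 0], 0], [0.95, [0, 0, 0], 0], [0.95, [0, 0, 0], 0]]'

```text
time_s: 47.5
eef_pos: [0.5362, -0.2488, 0.0975]
orientation: [[-0.999, 0.002, -0.042], [0.042, 0.002, -0.999], [-0.002, -1.0, -0.002]]
wrist_force: [0.6, 0.2, 0.6]
finger_gap: 0.081
```

```bash
python3 go.py .5358 -.2498 .0225 177.5
```

```text
t 47.5 pos [ 0.5362 -0.2488  0.0975] yaw 177.61 gap 0.081 F [0.6 0.2 0.6] tilt [-0.002 -1.    -0.002]
turn 0.0019 shift [ 0.3 75.   1. ] norm 75.0
```

step_arm --increments '[[0.95, [0, 20, 0.5], 0], [0.95, [0, 25, 0], 0], [0.95, [0, 18, 0], 0], [0.95, [0, 8, 0], 0], [0.95, [0, 4, 0], 0], [0.95, [0, 0, 0], 0], [0.95, [0, 0, 0], 0]]'

```text
time_s: 48.08
eef_pos: [0.5388, -0.2518, 0.026]
orientation: [[-0.999, 0.008, -0.043], [0.043, -0.002, -0.999], [-0.008, -1.0, 0.001]]
wrist_force: [0.6, -0.1, 0.8]
finger_gap: 0.0811
```

step_arm --increments '[[0, [0, 0, 0], 0], [0, [0, 0, 0], 0], [0, [0, 0, 0], 0], [0, [0, 0, 0], 0], [0, [0, 0, 0], 0], [0, [0, 0, 0], 0], [0, [0, 0, 0], 0], [0, [0, 0, 0], 0]]'

```text
time_s: 48.75
eef_pos: [0.5387, -0.2517, 0.0259]
orientation: [[-0.999, 0.008, -0.044], [0.044, -0.001, -0.999], [-0.008, -1.0, 0.001]]
wrist_force: [-1.0, 1.1, 5.8]
finger_gap: 0.0586
```

step_arm --increments '[[0, [0, -5, 0], 0], [0, [0, -10, 0], 0], [0, [0, -20, 0], 0], [0, [0, -30, 0], 0], [0, [0, -35, 0], 0], [0, [0, -38, 0], 0], [0, [0, -38, 0], 0], [0, [0, -25, 0], 0]]'

```text
time_s: 49.42
eef_pos: [0.5369, -0.2515, 0.2293]
orientation: [[-0.999, 0.008, -0.043], [0.043, -0.002, -0.999], [-0.009, -1.0, 0.002]]
wrist_force: [0.9, -0.7, -2.9]
finger_gap: 0.0585
```

step_arm --increments '[[0, [0, -10, 0], 0.05], [0, [0, 0, 0], 0.046], [0, [0, 0, 0], 0], [0, [0, 0, 0], 0]]'

```text
time_s: 49.75
eef_pos: [0.5357, -0.2508, 0.2342]
orientation: [[-0.99, 0.004, -0.138], [0.138, 0.001, -0.99], [-0.004, -1.0, -0.001]]
wrist_force: [-0.7, -0.2, -4.0]
finger_gap: 0.0585
```

```bash
python3 go.py .5607 .0986 .2 172
```

```text
t 49.75 pos [ 0.5357 -0.2508  0.2342] yaw 172.07 gap 0.0585 F [-0.7 -0.2 -4. ] tilt [-0.004 -1.    -0.001]
turn 0.0012 shift [  23.8   34.2 -349.5] norm 352.0
```

step_arm --increments '[[0, [1, 0, -18], 0], [0, [2, 0, -32], 0], [0, [2, 0, -38], 0], [0, [2, 0, -38], 0], [0, [2, 0, -38], 0], [0, [2, 0, -38], 0], [0, [2, 0, -38], 0], [0, [2, 0, -38], 0]]'

```text
time_s: 50.42
eef_pos: [0.5591, 0.0281, 0.2334]
orientation: [[-0.99, 0.002, -0.138], [0.138, -0.0, -0.99], [-0.002, -1.0, -0.0]]
wrist_force: [1.1, 0.0, -3.4]
finger_gap: 0.0585
```

step_arm --increments '[[0, [3, 0, -38], 0], [0, [2, 0, -24], 0], [0, [1, 0, -9], 0], [0, [0, 0, 0], 0], [0, [0, 0, 0], 0], [0, [0, 0, 0], 0], [0, [0, 0, 0], 0]]'

```text
time_s: 51.0
eef_pos: [0.564, 0.0959, 0.2346]
orientation: [[-0.99, 0.004, -0.141], [0.141, -0.001, -0.99], [-0.004, -1.0, 0.0]]
wrist_force: [-0.4, -0.0, -4.7]
finger_gap: 0.0584
```

```bash
python3 go.py .5636 .0982 .11 172
```

```text
t 51.0 pos [0.564  0.0959 0.2346] yaw 171.91 gap 0.0584 F [-0.4 -0.  -4.7] tilt [-0.004 -1.     0.   ]
turn -0.0015 shift [  0.7 124.6  -2.2] norm 125.0
```

step_arm --increments '[[0, [0.7, 15, -2.2], 0], [0, [0, 30, 0], 0], [0, [0, 35, 0], 0], [0, [0, 25, 0], 0], [0, [0, 15, 0], 0], [0, [0, 0, 0], 0], [0, [0, 0, 0], 0], [0, [0, 0, 0], 0]]'

```text
time_s: 51.67
eef_pos: [0.5655, 0.099, 0.1167]
orientation: [[-0.99, 0.008, -0.14], [0.14, 0.0, -0.99], [-0.008, -1.0, -0.001]]
wrist_force: [-0.4, -0.4, -2.0]
finger_gap: 0.0583
```

```bash
python3 go.py .5636 .0982 .041 172; python3 - <<'E'
from m import *
p=snap('side')
draw(p,[(circ((.4395,.1123),.006,.079),(0,0,255)),(circ((.6764,.08),.006,.079),(0,0,255))],(205,130,325,230),6,'s10.png')
E
```

```text
t 51.6667 pos [0.5655 0.099  0.1167] yaw 171.95 gap 0.0583 F [-0.4 -0.4 -2. ] tilt [-0.008 -1.    -0.001]
turn -0.0009 shift [ 1.8 75.7  1.1] norm 76.0
```

View pics/s10.png

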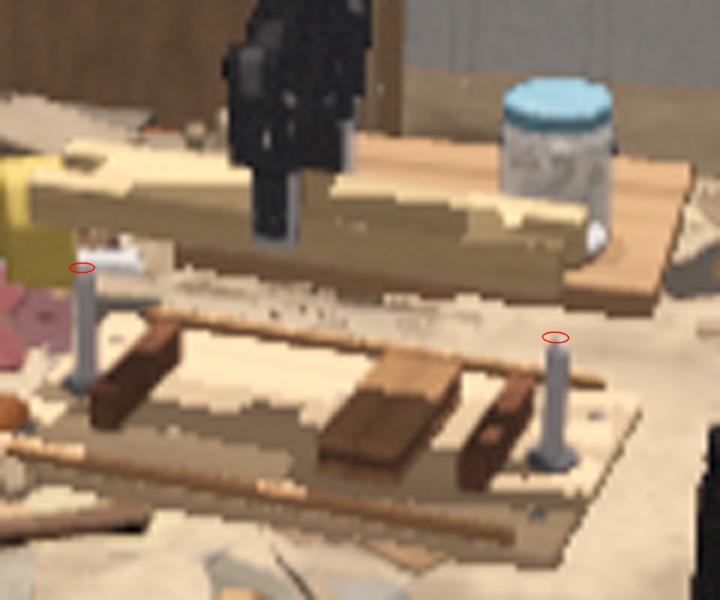

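The caul is level over the posts: post tops at (82,267) and (555,338), and the caul spans both. Lowering in stages while watching the force.

step_arm --increments '[[0, [1.5, 10, 1], 0], [0, [0, 12, 0], 0], [0, [0, 8, 0], 0], [0, [0, 0, 0], 0], [0, [0, 0, 0], 0], [0, [0, 0, 0], 0]]'

```text
time_s: 52.22
eef_pos: [0.5628, 0.0989, 0.0847]
orientation: [[-0.99, 0.005, -0.139], [0.139, -0.0, -0.99], [-0.005, -1.0, -0.001]]
wrist_force: [-0.1, 0.3, -3.3]
finger_gap: 0.0584
```

step_arm --increments '[[0, [0, 10, 0], 0], [0, [0, 10, 0], 0], [0, [0, 5, 0], 0], [0, [0, 0, 0], 0], [0, [0, 0, 0], 0], [0, [0, 0, 0], 0]]'

```text
time_s: 52.72
eef_pos: [0.563, 0.0989, 0.0599]
orientation: [[-0.99, 0.005, -0.139], [0.139, -0.0, -0.99], [-0.005, -1.0, -0.001]]
wrist_force: [-0.0, -0.1, -2.8]
finger_gap: 0.0585
```

```bash
python3 go.py .5636 .0982 .041 172
```

```text
t 52.7167 pos [0.563  0.0989 0.0599] yaw 172.01 gap 0.0585 F [-0.  -0.1 -2.8] tilt [-0.005 -1.    -0.001]
turn 0.0002 shift [-0.7 18.9  0.6] norm 19.0
```

step_arm --increments '[[0, [0, 8, 0], 0], [0, [0, 6, 0], 0], [0, [0, 3, 0], 0], [0, [0, 0, 0], 0], [0, [0, 0, 0], 0]]'

```text
time_s: 53.13
eef_pos: [0.5627, 0.0988, 0.0424]
orientation: [[-0.99, 0.004, -0.139], [0.139, -0.0, -0.99], [-0.004, -1.0, -0.0]]
wrist_force: [0.5, 0.1, -3.4]
finger_gap: 0.0585
```

step_arm --increments '[[0, [0, 1, 0], 0], [0, [0, 1, 0], 0], [0, [0, 0, 0], 0], [0, [0, 0, 0], 0]]'

```text
time_s: 53.47
eef_pos: [0.5632, 0.0989, 0.0411]
orientation: [[-0.99, 0.005, -0.139], [0.139, -0.0, -0.99], [-0.005, -1.0, -0.001]]
wrist_force: [0.1, -0.3, -3.4]
finger_gap: 0.0583
```

step_arm --increments '[[0, [0, 1, 0], 0], [0, [0, 0, 0], 0], [0, [0, 0, 0], 0]]'

```text
time_s: 53.72
eef_pos: [0.5633, 0.0989, 0.041]
orientation: [[-0.99, 0.005, -0.139], [0.139, -0.0, -0.99], [-0.005, -1.0, -0.0]]
wrist_force: [-5.4, -0.3, 5.3]
finger_gap: 0.0584
```

step_arm --increments '[[0.98, [0, 0, 0], 0], [0.98, [0, 0, 0], 0], [0.98, [0, 0, 0], 0], [0.98, [0, 0, 0], 0], [0.98, [0, 0, 0], 0], [0.98, [0, 0, 0], 0]]'

```text
time_s: 54.22
eef_pos: [0.5631, 0.0989, 0.0399]
orientation: [[-0.99, 0.005, -0.139], [0.139, -0.0, -0.99], [-0.005, -1.0, -0.001]]
wrist_force: [-0.7, 0.0, -0.0]
finger_gap: 0.0836
```

step_arm --increments '[[1, [0, -10, 0], 0], [1, [0, -25, 0], 0], [1, [0, -35, 0], 0], [1, [0, -35, 0], 0], [1, [0, -35, 0], 0], [1, [0, -30, 0], 0], [1, [0, -15, 0], 0], [1, [0, 0, 0], 0]]'

```text
time_s: 54.88
eef_pos: [0.5648, 0.0992, 0.2317]
orientation: [[-0.99, 0.016, -0.139], [0.139, 0.001, -0.99], [-0.015, -1.0, -0.003]]
wrist_force: [0.3, -0.1, 1.2]
finger_gap: 0.0856
```

```bash
python3 go.py .610 -.1472 .221 172
```

```text
t 54.8833 pos [0.5648 0.0992 0.2317] yaw 172.01 gap 0.0856 F [ 0.3 -0.1  1.2] tilt [-0.015 -1.    -0.003]
turn 0.0002 shift [-79.1  10.7 237.7] norm 251.0
```

step_arm --increments '[[1, [-5, 0, 16], 0], [1, [-10, 0, 31], 0], [1, [-13, 0, 38], 0], [1, [-13, 0, 38], 0], [1, [-13, 0, 38], 0], [1, [-12, 0, 36], 0], [1, [-9, 0, 27], 0], [1, [-5, 0, 14], 0]]'

```text
time_s: 55.55
eef_pos: [0.6077, -0.1511, 0.2236]
orientation: [[-0.99, 0.003, -0.142], [0.142, -0.0, -0.99], [-0.003, -1.0, -0.0]]
wrist_force: [-0.2, 0.8, -0.6]
finger_gap: 0.0855
```

step_arm --increments '[[1, [0, 0, 0], 0], [1, [0, 0, 0], 0], [1, [0, 0, 0], 0], [1, [0, 0, 0], 0]]'

```text
time_s: 55.88
eef_pos: [0.608, -0.1463, 0.2249]
orientation: [[-0.991, 0.004, -0.137], [0.137, 0.0, -0.991], [-0.004, -1.0, -0.001]]
wrist_force: [-0.2, -0.3, 0.1]
finger_gap: 0.0852
```

```bash
python3 go.py .610 -.1472 .0675 172
```

```text
t 55.8833 pos [ 0.608  -0.1463  0.2249] yaw 172.11 gap 0.0852 F [-0.2 -0.3  0.1] tilt [-0.004 -1.    -0.001]
turn 0.0019 shift [ -2.1 157.4   0.6] norm 157.0
```

step_arm --increments '[[1, [-2, 15, 0.5], 0], [1, [0, 30, 0], 0], [1, [0, 30, 0], 0], [1, [0, 28, 0], 0], [1, [0, 20, 0], 0], [1, [0, 15, 0], 0], [1, [0, 12, 0], 0], [1, [0, 7, 0], 0]]'

```text
time_s: 56.55
eef_pos: [0.6097, -0.1475, 0.0655]
orientation: [[-0.99, 0.002, -0.138], [0.138, 0.001, -0.99], [-0.002, -1.0, -0.001]]
wrist_force: [-0.6, 0.2, 0.1]
finger_gap: 0.0853
```

step_arm --increments '[[1, [0, 0, 0], 0], [1, [0, 0, 0], 0], [0, [0, 0, 0], 0], [0, [0, 0, 0], 0], [0, [0, 0, 0], 0], [0, [0, 0, 0], 0], [0, [0, 0, 0], 0], [0, [0, 0, 0], 0]]'

```text
time_s: 57.22
eef_pos: [0.6122, -0.1489, 0.0702]
orientation: [[-0.99, 0.008, -0.139], [0.139, -0.001, -0.99], [-0.008, -1.0, -0.0]]
wrist_force: [-0.2, 1.6, 6.1]
finger_gap: 0.0566
```

step_arm --increments '[[0, [0, 0, 0], 0], [0, [0, 0, 0], 0]]'

```text
time_s: 57.38
eef_pos: [0.6122, -0.1489, 0.0702]
orientation: [[-0.99, 0.008, -0.139], [0.139, -0.001, -0.99], [-0.008, -1.0, -0.0]]
wrist_force: [-0.8, 1.4, 5.5]
finger_gap: 0.0565
```

step_arm --increments '[[0, [0, -5, 0], 0], [0, [0, -10, 0], 0], [0, [0, -25, 0], 0], [0, [0, -32, 0], 0], [0, [0, -32, 0], 0], [0, [0, -30, 0], 0], [0, [0, -15, 0], 0], [0, [0, -5, 0], 0]]'

```text
time_s: 58.05
eef_pos: [0.6115, -0.1493, 0.2262]
orientation: [[-0.99, 0.011, -0.139], [0.139, -0.002, -0.99], [-0.011, -1.0, 0.001]]
wrist_force: [0.4, -0.8, -3.9]
finger_gap: 0.0569
```

```bash
python3 go.py .6155 .092 .22 172
```

```text
t 58.05 pos [ 0.6115 -0.1493  0.2262] yaw 172.0 gap 0.0569 F [ 0.4 -0.8 -3.9] tilt [-0.011 -1.     0.001]
turn 0.0001 shift [  29.6    6.2 -239.5] norm 241.0
```

step_arm --increments '[[0, [1.5, 0, -15], 0], [0, [3.5, 0, -31], 0], [0, [4, 0, -37], 0], [0, [4, 0, -37], 0], [0, [4, 0, -37], 0], [0, [4, 0, -36], 0], [0, [4, 0, -31], 0], [0, [2, 0, -15], 0]]'

```text
time_s: 58.72
eef_pos: [0.6144, 0.096, 0.2185]
orientation: [[-0.991, -0.001, -0.136], [0.136, 0.001, -0.991], [0.001, -1.0, -0.001]]
wrist_force: [-0.3, 0.5, -3.7]
finger_gap: 0.0564
```

step_arm --increments '[[0, [0, 0, 0], 0], [0, [0, 0, 0], 0], [0, [0, 0, 0], 0], [0, [0, 0, 0], 0]]'

```text
time_s: 59.05
eef_pos: [0.6163, 0.0907, 0.2211]
orientation: [[-0.99, 0.003, -0.14], [0.14, -0.001, -0.99], [-0.003, -1.0, 0.0]]
wrist_force: [-0.3, -0.2, -3.9]
finger_gap: 0.0567
```

```bash
python3 go.py .6178 .0915 .114 172
```

```text
t 59.05 pos [0.6163 0.0907 0.2211] yaw 171.93 gap 0.0567 F [-0.3 -0.2 -3.9] tilt [-0.003 -1.     0.   ]
turn -0.0012 shift [ -1.4 107.1  -1.1] norm 107.0
```

step_arm --increments '[[0, [-1.4, 15, -1], 0], [0, [0, 25, 0], 0], [0, [0, 25, 0], 0], [0, [0, 20, 0], 0], [0, [0, 12, 0], 0], [0, [0, 8, 0], 0], [0, [0, 0, 0], 0], [0, [0, 0, 0], 0]]'

```text
time_s: 59.72
eef_pos: [0.6191, 0.0922, 0.1174]
orientation: [[-0.99, 0.005, -0.14], [0.14, -0.0, -0.99], [-0.005, -1.0, -0.001]]
wrist_force: [-0.2, 0.3, -3.6]
finger_gap: 0.0567
```

step_arm --increments '[[0, [0, 2, 0], 0], [0, [0, 1, 0], 0], [0, [0, 1, 0], 0], [0, [0, 0, 0], 0], [0, [0, 0, 0], 0]]'

```text
time_s: 60.13
eef_pos: [0.6189, 0.0926, 0.1136]
orientation: [[-0.99, 0.006, -0.139], [0.139, -0.0, -0.99], [-0.006, -1.0, -0.001]]
wrist_force: [-0.1, -0.6, -3.6]
finger_gap: 0.0568
```

step_arm --increments '[[0, [0, 1, 0], 0], [0, [0, 1, 0], 0], [0, [0, 0, 0], 0], [0, [0, 0, 0], 0]]'

```text
time_s: 60.47
eef_pos: [0.6186, 0.0925, 0.111]
orientation: [[-0.99, 0.005, -0.139], [0.139, -0.0, -0.99], [-0.005, -1.0, -0.0]]
wrist_force: [0.6, 0.4, -3.6]
finger_gap: 0.0565
```

step_arm --increments '[[0, [0.5, 1, 0.5], 0], [0, [0, 1, 0], 0], [0, [0, 0, 0], 0], [0, [0, 0, 0], 0]]'

```text
time_s: 60.8
eef_pos: [0.6183, 0.0921, 0.1093]
orientation: [[-0.99, 0.005, -0.139], [0.139, -0.0, -0.99], [-0.005, -1.0, -0.001]]
wrist_force: [-0.1, 0.2, -4.1]
finger_gap: 0.0563
```

step_arm --increments '[[0, [0, 0.5, 0], 0], [0, [0, 0.5, 0], 0], [0, [0, 0, 0], 0]]'

```text
time_s: 61.05
eef_pos: [0.6185, 0.0921, 0.1092]
orientation: [[-0.99, 0.005, -0.139], [0.139, -0.0, -0.99], [-0.005, -1.0, -0.0]]
wrist_force: [-2.8, 0.5, 2.9]
finger_gap: 0.0567
```

Contact at the expected height. I release, rise and go to the short jar.

step_arm --increments '[[1, [0, 0, 0], 0], [1, [0, 0, 0], 0], [1, [0, 0, 0], 0], [1, [0, 0, 0], 0], [1, [0, 0, 0], 0], [1, [0, 0, 0], 0]]'

```text
time_s: 61.55
eef_pos: [0.6183, 0.0921, 0.1082]
orientation: [[-0.99, 0.005, -0.139], [0.139, -0.0, -0.99], [-0.005, -1.0, -0.001]]
wrist_force: [-0.4, 0.0, 0.4]
finger_gap: 0.0855
```

step_arm --increments '[[1, [0, -10, 0], 0], [1, [0, -25, 0], 0], [1, [0, -30, 0], 0], [1, [0, -30, 0], 0], [1, [0, -20, 0], 0], [1, [0, -10, 0], 0], [1, [0, 0, 0], 0], [1, [0, 0, 0], 0]]'

```text
time_s: 62.22
eef_pos: [0.6175, 0.0921, 0.2331]
orientation: [[-0.99, 0.005, -0.139], [0.139, -0.0, -0.99], [-0.005, -1.0, -0.001]]
wrist_force: [-0.3, -0.3, 0.1]
finger_gap: 0.0853
```

```bash
python3 go.py .4705 -.1425 .221 172
```

```text
t 62.2167 pos [0.6175 0.0921 0.2331] yaw 172.01 gap 0.0853 F [-0.3 -0.3  0.1] tilt [-0.005 -1.    -0.001]
turn 0.0002 shift [112.9  12.1 252.8] norm 277.0
```

step_arm --increments '[[1, [7, 0, 16], 0], [1, [14, 0, 32], 0], [1, [16, 0, 36], 0], [1, [16, 0, 36], 0], [1, [16, 0, 36], 0], [1, [16, 0, 36], 0], [1, [15, 0, 33], 0], [1, [13, 12, 28], 0]]'

```text
time_s: 62.88
eef_pos: [0.4693, -0.1444, 0.2202]
orientation: [[-0.99, 0.005, -0.14], [0.14, -0.001, -0.99], [-0.005, -1.0, -0.0]]
wrist_force: [0.1, 0.1, -0.6]
finger_gap: 0.0856
```

step_arm --increments '[[1, [0, 0, 0], 0], [1, [0, 0, 0], 0], [1, [0, 0, 0], 0], [1, [0, 0, 0], 0]]'

```text
time_s: 63.22
eef_pos: [0.4708, -0.1419, 0.2198]
orientation: [[-0.99, 0.004, -0.138], [0.138, 0.001, -0.99], [-0.004, -1.0, -0.001]]
wrist_force: [0.5, 0.6, 0.5]
finger_gap: 0.0852
```

```bash
python3 go.py .4705 -.1425 .0475 172
```

```text
t 63.2167 pos [ 0.4708 -0.1419  0.2198] yaw 172.08 gap 0.0852 F [0.5 0.6 0.5] tilt [-0.004 -1.    -0.001]
turn 0.0014 shift [  0.2 172.3   0.7] norm 172.0
```

step_arm --increments '[[1, [0, 15, 0.5], 0], [1, [0, 30, 0], 0], [1, [0, 35, 0], 0], [1, [0, 35, 0], 0], [1, [0, 22, 0], 0], [1, [0, 15, 0], 0], [1, [0, 12, 0], 0], [1, [0, 7, 0], 0]]'

```text
time_s: 63.88
eef_pos: [0.4712, -0.142, 0.0479]
orientation: [[-0.991, 0.003, -0.137], [0.137, 0.001, -0.991], [-0.003, -1.0, -0.001]]
wrist_force: [-0.2, -0.3, -0.3]
finger_gap: 0.0853
```

step_arm --increments '[[1, [0, 0, 0], 0], [1, [0, 0, 0], 0], [0, [0, 0, 0], 0], [0, [0, 0, 0], 0], [0, [0, 0, 0], 0], [0, [0, 0, 0], 0], [0, [0, 0, 0], 0], [0, [0, 0, 0], 0]]'

```text
time_s: 64.55
eef_pos: [0.4726, -0.1437, 0.0514]
orientation: [[-0.99, 0.008, -0.139], [0.139, -0.001, -0.99], [-0.008, -1.0, 0.0]]
wrist_force: [0.2, 1.4, 5.7]
finger_gap: 0.0613
```

step_arm --increments '[[0, [0, 0, 0], 0], [0, [0, 0, 0], 0]]'

```text
time_s: 64.72
eef_pos: [0.4726, -0.1437, 0.0514]
orientation: [[-0.99, 0.008, -0.139], [0.139, -0.001, -0.99], [-0.008, -1.0, -0.0]]
wrist_force: [-0.0, 2.6, 5.8]
finger_gap: 0.0616
```

step_arm --increments '[[0, [0, -5, 0], 0], [0, [0, -10, 0], 0], [0, [0, -25, 0], 0], [0, [0, -32, 0], 0], [0, [0, -32, 0], 0], [0, [0, -30, 0], 0], [0, [0, -15, 0], 0], [0, [0, -5, 0], 0]]'

```text
time_s: 65.38
eef_pos: [0.4718, -0.1438, 0.2076]
orientation: [[-0.99, 0.011, -0.139], [0.139, -0.003, -0.99], [-0.011, -1.0, 0.001]]
wrist_force: [0.9, -0.6, -4.2]
finger_gap: 0.0613
```

```bash
python3 go.py .5003 .107 .2 172
```

```text
t 65.3833 pos [ 0.4718 -0.1438  0.2076] yaw 172.01 gap 0.0613 F [ 0.9 -0.6 -4.2] tilt [-0.011 -1.     0.001]
turn 0.0001 shift [   6.7    7.6 -252.4] norm 253.0
```

step_arm --increments '[[0, [0, 0, -15], 0], [0, [1, 0, -31], 0], [0, [1, 0, -38], 0], [0, [1, 0, -38], 0], [0, [1, 0, -38], 0], [0, [1, 0, -38], 0], [0, [0, 0, -35], 0], [0, [0, 0, -20], 0]]'

```text
time_s: 66.05
eef_pos: [0.4994, 0.1111, 0.2017]
orientation: [[-0.991, 0.002, -0.137], [0.137, 0.001, -0.991], [-0.002, -1.0, -0.001]]
wrist_force: [0.5, -0.0, -4.7]
finger_gap: 0.0616
```

step_arm --increments '[[0, [0, 0, 0], 0], [0, [0, 0, 0], 0], [0, [0, 0, 0], 0], [0, [0, 0, 0], 0]]'

```text
time_s: 66.38
eef_pos: [0.5002, 0.107, 0.2027]
orientation: [[-0.99, 0.003, -0.14], [0.14, -0.001, -0.99], [-0.003, -1.0, 0.0]]
wrist_force: [-0.1, -0.5, -3.8]
finger_gap: 0.0618
```

```bash
python3 go.py .5024 .107 .095 172
```

```text
t 66.3833 pos [0.5002 0.107  0.2027] yaw 171.94 gap 0.0618 F [-0.1 -0.5 -3.8] tilt [-0.003 -1.     0.   ]
turn -0.0011 shift [ -2.2 107.7  -0.3] norm 108.0
```

step_arm --increments '[[0, [-1, 15, 0], 0], [0, [0, 25, 0], 0], [0, [0, 25, 0], 0], [0, [0, 20, 0], 0], [0, [0, 13, 0], 0], [0, [0, 8, 0], 0], [0, [0, 0, 0], 0], [0, [0, 0, 0], 0]]'

```text
time_s: 67.05
eef_pos: [0.5027, 0.1075, 0.0981]
orientation: [[-0.99, 0.005, -0.14], [0.14, -0.0, -0.99], [-0.005, -1.0, -0.001]]
wrist_force: [0.8, -0.2, -4.8]
finger_gap: 0.0621
```

step_arm --increments '[[0, [0, 2, 0], 0], [0, [0, 2, 0], 0], [0, [0, 1, 0], 0], [0, [0, 0, 0], 0], [0, [0, 0, 0], 0]]'

```text
time_s: 67.47
eef_pos: [0.5025, 0.1079, 0.0929]
orientation: [[-0.99, 0.005, -0.139], [0.139, -0.0, -0.99], [-0.005, -1.0, -0.001]]
wrist_force: [0.1, 0.2, -5.1]
finger_gap: 0.0622
```

step_arm --increments '[[0, [0, 1, 0], 0], [0, [0, 0.5, 0], 0], [0, [0, 0, 0], 0], [0, [0, 0, 0], 0]]'

```text
time_s: 67.8
eef_pos: [0.5022, 0.1079, 0.091]
orientation: [[-0.99, 0.005, -0.139], [0.139, -0.0, -0.99], [-0.005, -1.0, -0.0]]
wrist_force: [0.6, 0.7, -5.1]
finger_gap: 0.0618
```

step_arm --increments '[[0, [0, 1, 0.5], 0], [0, [0, 0.5, 0], 0], [0, [0, 0, 0], 0], [0, [0, 0, 0], 0]]'

```text
time_s: 68.13
eef_pos: [0.5025, 0.1076, 0.0905]
orientation: [[-0.99, 0.005, -0.139], [0.139, 0.0, -0.99], [-0.005, -1.0, -0.001]]
wrist_force: [-3.9, 0.3, 3.5]
finger_gap: 0.0617
```

step_arm --increments '[[0, [0, 0.5, 0], 0], [0, [0, 0, 0], 0], [0, [0, 0, 0], 0]]'

```text
time_s: 68.38
eef_pos: [0.5026, 0.1076, 0.0904]
orientation: [[-0.99, 0.005, -0.139], [0.139, 0.0, -0.99], [-0.005, -1.0, -0.001]]
wrist_force: [-5.1, 0.5, 6.3]
finger_gap: 0.0619
```

Contact. I release, rise, and pull away for a clear look.

step_arm --increments '[[1, [0, 0, 0], 0], [1, [0, 0, 0], 0], [1, [0, 0, 0], 0], [1, [0, 0, 0], 0], [1, [0, 0, 0], 0], [1, [0, 0, 0], 0]]'

```text
time_s: 68.88
eef_pos: [0.5023, 0.1073, 0.089]
orientation: [[-0.99, 0.005, -0.139], [0.139, -0.0, -0.99], [-0.005, -1.0, -0.001]]
wrist_force: [0.3, -0.1, 0.8]
finger_gap: 0.0857
```

step_arm --increments '[[1, [0, -10, 0], 0], [1, [0, -25, 0], 0], [1, [0, -35, 0], 0], [1, [0, -35, 0], 0], [1, [0, -30, 0], 0], [1, [0, -20, 0], 0], [1, [0, 0, 0], 0]]'

```text
time_s: 69.47
eef_pos: [0.5044, 0.1077, 0.2514]
orientation: [[-0.99, 0.016, -0.139], [0.139, 0.001, -0.99], [-0.016, -1.0, -0.003]]
wrist_force: [0.1, -0.5, 0.8]
finger_gap: 0.0854
```

step_arm --increments '[[1, [0, 0, 20], 0], [1, [0, 0, 38], 0], [1, [0, 0, 38], 0], [1, [0, 0, 38], 0], [1, [0, 0, 38], 0], [1, [0, 0, 38], 0], [1, [0, 0, 38], 0], [1, [0, 0, 20], 0]]'

```text
time_s: 70.13
eef_pos: [0.463, -0.161, 0.2432]
orientation: [[-0.99, 0.004, -0.142], [0.142, -0.001, -0.99], [-0.004, -1.0, 0.0]]
wrist_force: [-0.6, 0.2, -0.9]
finger_gap: 0.0847
```

```bash
python3 - <<'E'
from m import *
p=snap('top');ps=snap('side');R=(0,0,255);Y=(255,0,255)
sh=[(circ((.6155,.09),.03,.17),R),(circ((.498,.1077),.032,.149),R),(box((.5575,.099),.26,.06,-8,.061),Y),(box((.5148,.1052),.04,.1,-8,.037),R),(box((.4425,.3742),.15,.03,4.5,.056),R),(box((.4425,.3742),.106,.106,4.5,.034),Y)]
draw(p,sh,(140,110,330,270),3.7,'t11.png');draw(ps,sh,(200,125,350,290),3.6,'s11.png')
for q,n in((p,'top'),(ps,'side')):
    hsv=cv2.cvtColor(q['frame'],cv2.COLOR_RGB2HSV)
    for nm,lo,hi,z in(('blue',(95,80,60),(115,255,255),.149),('green',(60,25,60),(95,120,230),.170)):
        k,l,st,c=cv2.connectedComponentsWithStats(cv2.inRange(hsv,lo,hi))
        for i in range(1,k):
            if st[i][4]>60 and abs(c[i][0]-260)<60 and abs(c[i][1]-180)<60: print(n,nm,st[i],c[i],ray(q,*c[i],z)[:2])
s=manip.state();print(s['time_s'],s['eef_pos'])
E
```

```text
top blue [258 189  20  20 278] [268.1367 198.2554] [0.4996 0.1101]
top green [260 143  20  20 304] [269.8553 152.8388] [0.6146 0.095 ]
side green [227 147  20  10  91] [237.1319 153.033 ] [0.6054 0.1342]
70.2333 [ 0.4633 -0.1605  0.2431]
```

View pics/t11.png

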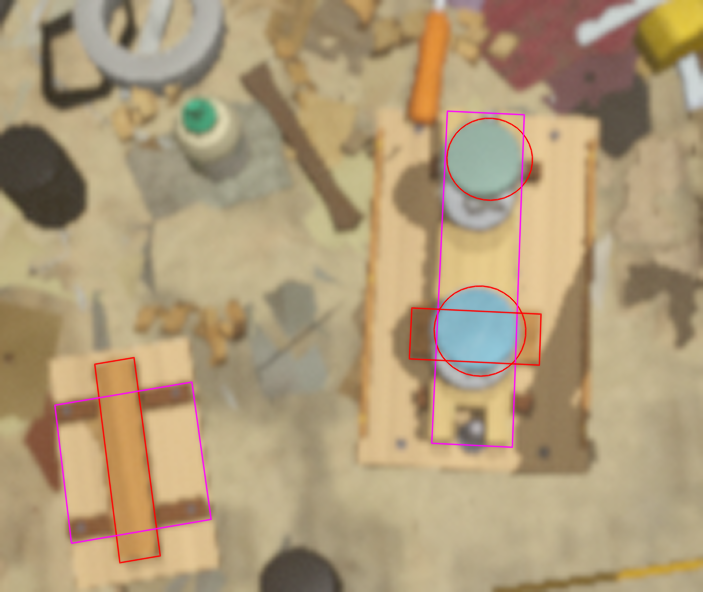

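View pics/s11.png

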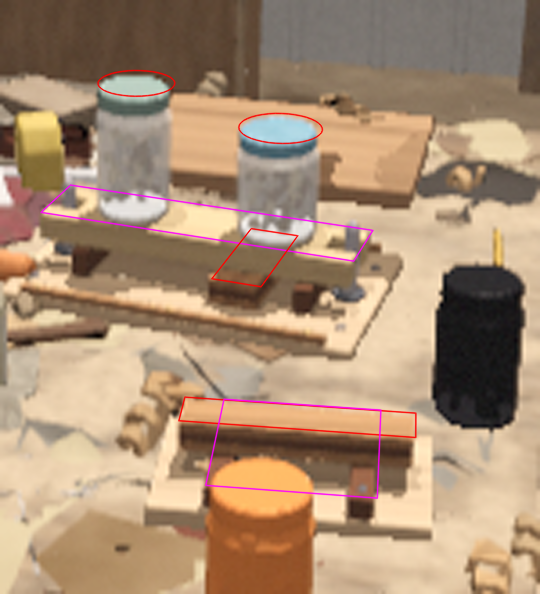

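The final top and side views show the following:
- The caul is flat over both posts.
- The jars are upright: the green lid shifted about 4 mm and the blue about 3 mm against the first picture.
- The long blank lies square across both battens.
- The short blank and glue bottle are where they were.
- The arm is clear.

Handing in.

step_arm --increments '[[1, [0, 0, 0], 0], [1, [0, 0, 0], 0], [1, [0, 0, 0], 0], [1, [0, 0, 0], 0]]'

```text
time_s: 70.57
eef_pos: [0.4644, -0.1568, 0.2438]
orientation: [[-0.991, 0.005, -0.137], [0.137, 0.0, -0.991], [-0.005, -1.0, -0.001]]
wrist_force: [0.2, -0.2, 0.2]
finger_gap: 0.0856
```

```bash
python3 -c "
from h import *
print(manip.close_job())"
```

```text
the job is handed in; nothing more can be done
None
```

The job was done in the required order and handed in at about 71 s; `close_job` gives no verdict. Both jars and then the caul went onto the scrap board, and the long blank onto the drying rack. Then the caul went back over its posts and each jar back to its place.

**Last checks, by picture overlay:**
- The long blank lies centred and square across both battens.
- The caul is flat over both posts.
- Both jars are upright. The top camera puts the tall one about 4 mm and the short one about 3 mm from where they started, against the 15 mm allowed.
- The short blank and glue bottle show no visible shift. The tape measure looked unmoved too, though I did not measure it.
- The gripper is open and well clear of everything.

**What went wrong:** on the way to the long blank I used the wrong half-turn and joint 6 ran to its range limit, which tilted the empty tool by about 10° and made it drift. Nothing was touched. I brought the tool back to within 0.3° of vertical using the opposite limit and used the other half-turn from then on.

**Disagreements:** the blue lid was not found by colour in the side view, so its final position rests on the top view and the overlay. Measured tool positions wandered by 1–3 mm between readings.

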